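# Seat a sweet test piece in the spring holder with cross-lock tweezers

## Robot

A 6-joint arm with a two-finger parallel gripper is mounted at the origin on the work surface. World frame = base frame: x ahead of the robot, y to its left, z up, the work surface at z = 0. Lengths are in m, angles in rad, forces in N, time in s.
With the tool pointing down it reaches from about 0.35 to 0.975 m from the base axis. Payload 4.9 kg.
Tool frame: the origin (TCP) lies on the centre line of the jaws, within the pads' length; the fingertips stand 14 mm ahead of it and the grasp point (between the pads) lies 5 mm behind it; y points along the fingers, z is the direction in which the jaws open and shut, and the axes are right-handed (so a half turn about y gives the same grasp; the last joint's range is limited). The gripper opens to 85 mm and grips with 20 to 120 N. Pads are 22 mm wide; open, the fingers measure 114 mm over their backs; the gripper's body (76 mm by 85 mm) begins 54 mm behind the grasp point. The pads swing forward as they close: fully open they stand 13 mm farther back than shut.
Start: joints at [1.027, 0.053, 1.613, -0, 1.476, -0.119], TCP at [0.258, 0.569, 0.245] pointing down, gripper open.
Joint ranges: [-3.01, 3.01], [-1.01, 2.22], [0.06, 2.58], [-1.02, 4.17], [0.09, 2.62], [-3.14, 3.14]. Speed limits (rad/s): [2.57, 2.57, 3.14, 3.14, 3.14, 3.14].

## Interface

Orientations are given as a rotation vector (axis times angle).
In Python, from station import ctrl gives the robot as it stands.
- The arm moves only by the tool servo_tool, never from a script. Its arguments are lists of equal length, an entry for each row: "delta_pos": the shift along the tool's x, y, z in m, a list of three; "dr": the turn, a rotation vector about the tool's x, y, z in degrees, a list of three; "grip": the opening, from 0 (shut) to 1 (fully open). In form: {"delta_pos": [[x, y, z], ...], "dr": [[rx, ry, rz], ...], "grip": [grip, ...]}. A call has 1 to 5 rows; each row shifts and turns the pose as measured when the row begins, along the tool's axes as they then stand; what a row does not reach is not made up. A row lasts 1/8 s, in which the tool goes at most 62.5 mm and 10.7 degrees, less where a joint would pass 70% of its speed; a pose out of reach is approached as far as the arm can. A call is refused whole if a number of a shift passes 0.0625 or a number of a turn 10.7, either way. A call with a gripper value outside its range is refused whole. The fingers move at their own pace and stop on an object; "grip_force" is the grip in N (left out, the last holds). Time passes only in rows, so rows that do not move let the fingers close. It gives the time, the measured TCP pose, the force and the opening at its end, in the units of the state.
- ctrl.get_obs(): the state, without advancing time (a new reading comes with each control period).
- ctrl.get_image(name): name is "side" or "top"; returns the picture (400x640x3 uint8, red, green, blue); there is no depth.
- ctrl.camera_params(name): a dict with "fovy" (degrees; the focal length in pixels is half the picture's height over the tangent of half this angle, whatever the lens; pixels are square), "cx", "cy" (the principal point, pixels), "eye" and "rotation" of the camera in the world. Camera axes: x right, y down, z forward; pixel columns grow to the right and rows downward; lengths in m; the calibration is good to about 2 mm. A picture is of the moment at which its call begins. camera_params takes no time and is no camera call.
- ctrl.finish_job(): hands the job in, once; it reports no verdict.
Trained networks look in the newest picture that a camera, given by its name, has taken for a name from the list of things; names that differ only in an ending like _2 or _b are one class to them, and where a whole thing is asked for, a point or a joint stands for the part that bears it (a point fixed in the world has none). Each returns a list of dicts, best first, with "score" (0 to 1); they miss things now and then, are a little off and sometimes report something else, mostly with a low value. They report only what shows in the picture. A call takes as long as a camera call.
- ctrl.masks_of(camera, label): "pixels" (400x640 bool, what is visible of it) and "extent" ([left, top, right, bottom] in pixels, round what is visible of it).
The state is a dict: "t": time; "q": joint angles; "dq": joint speeds; "effort": joint torques, N m; "tool_pos": TCP position; "tool_rot": TCP orientation; "contact_force": force on the tool from outside, world axes, zero at the start; "wrist_torque": the same for the moment, N m; "opening": finger opening in m.
Only numpy, scipy, OpenCV 4.12 (cv2) and the standard library are available. Lean on these libraries where they do the work, as an engineer would, in place of code of your own. Each camera call takes 0.05 s, during which the arm holds its last target.

## Task

Touching the sweets only with the self-closing tweezers from the stand, pick the tall round test piece out of the curing tray, leave its two neighbours where they are, and slide it down past the spring finger into the well of the specimen holder. Bed it upright on the anvil at the bottom with a steady push of about 12 N (18 N would crack it). Then stand the tweezers tips down in their pocket again; never squeeze them with much more than the 25 N that opens them fully.

Things in the scene. Friction and masses are not known exactly. Their poses are not given: they have to be found in the camera images.
- tweezers: Steel cross-lock (self-closing) tweezers, 110 mm long, 48 g, upright in the stand, jaws down. Origin: middle of the shut jaws' lower edges; z runs up to the heel (top at 110 mm), y is the squeeze direction. Two black grip plates, 12 mm wide (x), at z = 55 to 81 mm, are 36 mm apart over their outsides. Squeezing them along y OPENS the jaws, letting go shuts them.
- tweezers_grip (a point): Midway between the grip plates, 68 mm above the jaws' lower edges, 42 mm below the heel's top; axes as the tweezers. Width over the plates and force on each with empty jaws: 32 mm, 12 N: jaws still shut; 27.5 mm, 18 N: just open for a 15 mm cylinder; 24 mm, 22 N: 2 mm spare on each side of it; 21.5 mm, 25 N: stop. In the stand's pocket there is no room to open the jaws.
- tweezers_jaws (a point): Middle of the jaws, 7 mm above their lower edges; the two V-grooved jaws are 14 mm tall and 16 mm wide (x) and part along y. With a 15 mm cylinder between them the force on the plates falls from 18 N at 27.5 mm to nothing at 34 mm, while the jaws' grip grows from nothing to 7 N each: about 31 mm, with 5 to 9 N on each plate, holds both the tweezers and the cylinder.
- stand: Grey block, 90 x 56 x 50 mm, fixed; origin at the centre of its underside, z up. The square pocket for the tweezers (22 x 22 mm, floor 8 mm above the table) is in the middle of its top; a short needle probe sticks up to 74 mm above the table 31 mm to either side of it along the block's x.
- stand_pocket (a point): Centre of the pocket's floor; the pocket is 42 mm deep. Axes as the stand.
- tray: White curing tray, 156 x 70 x 11 mm, fixed; origin at the centre of its underside, x along its length. Three round nests 19 mm wide, floor 6 mm above the table, at x = -48, 0 and 48 mm; each holds one sweet.
- piece: The test piece: a hard boiled-sweet cylinder, 15 mm in diameter and 38 mm tall, 11 to 16 g, standing upright in one of the nests. Origin: the centre of its underside, z up its axis. Held in the jaws it slips lengthwise at a push of some 3 to 6 N; the ends of the shut jaws can press harder, on its flat top.
- prism: A bystander: square sweet, 12 x 12 x 38 mm, upright in another nest. Origin at the centre of its underside.
- stub: A bystander: short round sweet, 15 mm in diameter, 20 mm tall, in another nest. Origin at the centre of its underside.
- holder: Specimen holder: aluminium plate 110 x 94 x 8 mm, fixed, four screw heads at its corners, and a square boss (46 mm) in the middle, its top 20 mm above the table, with a round well 16 mm wide with a sharp rim. Origin: centre of the underside.
- well_mouth (a point): Centre of the well's mouth, 20 mm above the table. Axes as the holder, z up. A rounded spring finger sticks 1.8 mm into the well from its +x side, 2 to 11 mm below the mouth: a piece let go on it stays proud; a push of some 1 to 4 N takes it past, and it then holds the piece. The well's bottom is a steel anvil on an adjusting screw, 11 to 16 mm below the mouth (not measured), rigid.

How it is judged:
On the way, in this order (a step that is already met when the one before it is completed fails the run):
1. the test piece is lifted clear of the tray, held in the tweezers (z of piece in the frame of tray above 0.02 m and contact force between tweezers and piece above 0.5 N), for 0.2 s.
2. the test piece is down in the well and bedded: pushed into the holder with more than 12 N over all its contacts there, which sliding past the spring finger alone does not reach (z of piece in the frame of well_mouth below -0.0095 m and horizontal distance between piece and well_mouth below 0.003 m and angle between piece's own z axis and vertical below 0.12 rad and contact force between piece and holder above 12 N), for 0.2 s.
At the end, for the whole second after the job is handed in: The test piece has been bedded on the anvil and stands in the holder's well, its underside at least 9.5 mm below the mouth, within 3 mm of its axis and within 0.12 rad of upright, at rest; the tweezers stand in the stand's pocket, tips within 8 mm of its floor, within 0.3 rad of upright, at rest (z of piece in the frame of well_mouth below -0.0095 m and horizontal distance between piece and well_mouth below 0.003 m and angle between piece's own z axis and vertical below 0.12 rad and linear speed of each of piece, tweezers below 0.02 m/s and horizontal distance between tweezers and stand_pocket below 0.012 m and z of tweezers in the frame of stand_pocket below 0.008 m and angle between tweezers's own z axis and vertical below 0.3 rad); the robot touches nothing.
It fails at once if the gripper's fingers touch a sweet (contact force between the fingers and piece above 0.5 N or contact force between the fingers and prism above 0.5 N or contact force between the fingers and stub above 0.5 N).
It fails at once if the tweezers are squeezed with more than 30 N a side (60 N over both sides) (contact force between the fingers and tweezers above 60 N).
It fails at once if the test piece is pushed onto the tray with more than 20 N, or into the holder with more than 22 N over all its contacts (contact force between piece and tray above 20 N or contact force between piece and holder above 22 N).
It fails at once if the square or the short sweet is moved by more than 8 mm (distance of any of prism, stub from where it was at the start of the episode above 0.008 m).
It also fails if it takes over 72 s, if anything falls off the work surface, if the arm or the gripper's body presses on something with over 40 N, if the wrist force passes 120 N, or if a joint passes its speed limit or range.

## Working session

There is one attempt and no reset: what is moved stays moved. The work goes in short steps, Python scripts to look and compute and a tool call to move; the robot and the scene stay as the last step left them, time stands still between calls to the robot, and variables do not carry over. Pictures are saved under pics/ and viewed, and the job is handed in when it is done.

Besides the shell and the picture viewer there is one more tool, called after "Request:" by a JSON object that holds its "method" and its "body". servo_tool: Moves the arm, as the interface text tells. Its arguments: {"type":"object","properties":{"delta_pos":{"type":"array","items":{"type":"array","items":{"type":"number"}}},"dr":{"type":"array","items":{"type":"array","items":{"type":"number"}}},"grip":{"type":"array","items":{"type":"number"}},"grip_force":{"type":"number"}},"required":["delta_pos","dr","grip"]}

```bash
ls; mkdir -p pics; python3 - <<'E'
from station import ctrl
import cv2
o=ctrl.get_obs()
for k,v in o.items(): print(k,v)
for n in ["side","top"]:
    p=ctrl.camera_params(n); print(n,p)
    cv2.imwrite(f"pics/{n}0.png",ctrl.get_image(n)[:,:,::-1])
E
```

```text
pics
t 0.0
q [ 1.02697454e+00  5.33477614e-02  1.61431785e+00  2.07200548e-05
  1.47598558e+00 -1.19001594e-01]
dq [ 8.99404186e-04 -7.21773138e-06 -7.70839560e-04 -6.87612153e-04
 -1.02939694e-03 -7.64128961e-04]
effort [-7.11772336e-04 -3.93674898e+01 -3.70174992e+01 -2.16564149e-04
  7.06241568e-03  1.18160193e-05]
tool_pos [0.25728096 0.56893049 0.24405438]
tool_rot [-1.54693917  0.33383384 -0.33274409]
contact_force [0.38314769 0.32300554 0.50178471]
wrist_torque [-0.02620061 -0.0112528   0.02326104]
opening 0.08557529707740733
side {'fovy': 45.82911538823552, 'cx': 319.9796116123482, 'cy': 192.31207508309265, 'eye': array([0.37510373, 0.68018933, 0.655918  ]), 'rotation': array([-0.30690673,  2.76450024, -1.25918382])}
top {'fovy': 49.68302035023399, 'cx': 317.40822505533674, 'cy': 204.52076758877328, 'eye': array([0.38960469, 0.03458609, 1.0328953 ]), 'rotation': array([-2.15144078,  2.17519832, -0.17506604])}
```

View pics/side0.png

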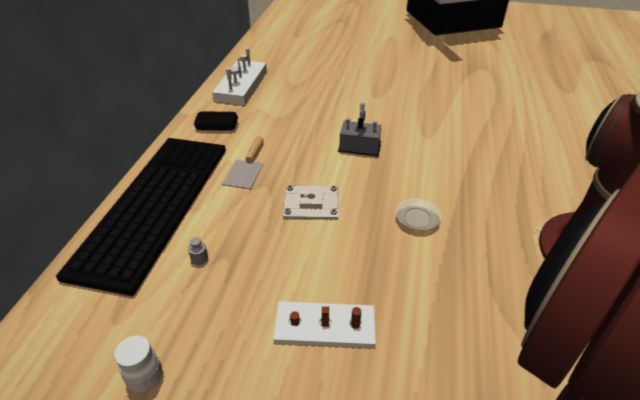

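View pics/top0.png

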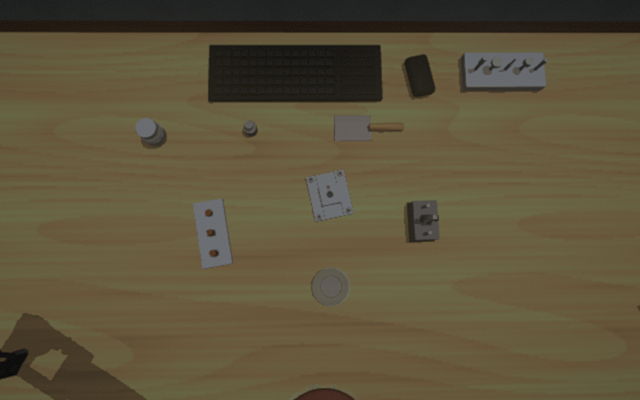

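```bash
cat > h.py <<'E'
import numpy as np,cv2
from scipy.spatial.transform import Rotation as R
from station import ctrl
P={n:ctrl.camera_params(n) for n in("side","top")}
def cam(n):
    p=P[n]; f=200/np.tan(np.radians(p['fovy'])/2)
    return f,p['cx'],p['cy'],np.array(p['eye']),R.from_rotvec(p['rotation']).as_matrix()
def proj(n,X):
    f,cx,cy,e,M=cam(n); c=(np.atleast_2d(X)-e)@M
    return np.c_[cx+f*c[:,0]/c[:,2],cy+f*c[:,1]/c[:,2]]
def ray(n,uv):
    f,cx,cy,e,M=cam(n); uv=np.atleast_2d(uv)
    d=np.c_[(uv[:,0]-cx)/f,(uv[:,1]-cy)/f,np.ones(len(uv))]@M.T
    return e,d
def atz(n,uv,z):
    e,d=ray(n,uv); return e+d*((z-e[2])/d[:,2])[:,None]
def crop(n,img,x0,y0,x1,y1,s,name):
    c=cv2.resize(np.ascontiguousarray(img[y0:y1,x0:x1,::-1]),None,fx=s,fy=s,interpolation=cv2.INTER_CUBIC); cv2.imwrite('pics/'+name,c)
E
python3 - <<'E'
from h import *
print(proj('top',[[0,0,0]]),proj('side',[[0.26,.57,0.24]]))
s=ctrl.get_image('side');t=ctrl.get_image('top')
np.savez('img0.npz',s=s,t=t)
crop('side',s,270,290,390,350,6,'s_tray.png')
crop('side',s,275,90,395,225,4.4,'s_mid.png')
t2=np.clip(t.astype(float)*2.5,0,255).astype(np.uint8)
crop('top',t2,185,190,245,275,7,'t_tray.png')
crop('top',t2,300,160,450,250,5,'t_mid.png')
for n in('side','top'):
  for l in ['tweezers','stand','tray','piece','prism','stub','holder']:
    r=ctrl.masks_of(n,l)
    for d in r[:3]:
        ys,xs=np.nonzero(d['pixels']); print(n,l,round(d['score'],2),d['extent'],len(xs),xs.mean().round(2),ys.mean().round(2))
        
    if r: np.save(f'm_{n}_{l}.npy',r[0]['pixels'])
E
```

```text
[[323.3202272  438.08650354]] [[510.60023159 558.75603048]]
side tweezers 0.51 [357.5, 101.6, 363.7, 132.5] 161 360.53 117.68
side stand 0.94 [337.6, 118.4, 381.5, 152.8] 1281 359.57 138.5
side tray 0.8 [277.1, 302.6, 374.0, 348.0] 3687 323.41 325.91
side piece 0.65 [349.2, 306.2, 359.8, 329.6] 180 355.26 317.06
side piece 0.42 [359.2, 104.1, 362.2, 132.9] 139 360.49 118.0
side prism 0.58 [322.7, 306.2, 333.7, 327.6] 155 324.48 316.32
side stub 0.65 [280.3, 185.6, 338.6, 221.3] 1760 310.16 202.15
side holder 0.76 [280.4, 186.8, 341.0, 221.9] 1830 310.57 202.47
top tweezers 0.61 [418.9, 211.9, 443.2, 222.7] 114 429.39 217.89
top stand 0.92 [407.1, 200.0, 437.2, 243.5] 1193 422.2 220.36
top stand 0.26 [420.4, 211.8, 440.4, 224.2] 119 429.22 218.13
top tray 0.57 [194.7, 198.5, 232.7, 268.8] 1895 212.57 233.32
top piece 0.74 [195.0, 198.9, 232.5, 271.0] 1966 212.61 233.27
top piece 0.62 [210.4, 249.4, 218.3, 255.5] 22 213.77 252.59
top stub 0.37 [203.7, 213.2, 212.3, 214.9] 40 208.3 212.22
top stub 0.37 [419.1, 212.8, 440.4, 225.2] 102 429.32 217.87
top holder 0.87 [307.8, 167.5, 354.3, 221.7] 1690 329.44 195.06
```

View pics/s_tray.png

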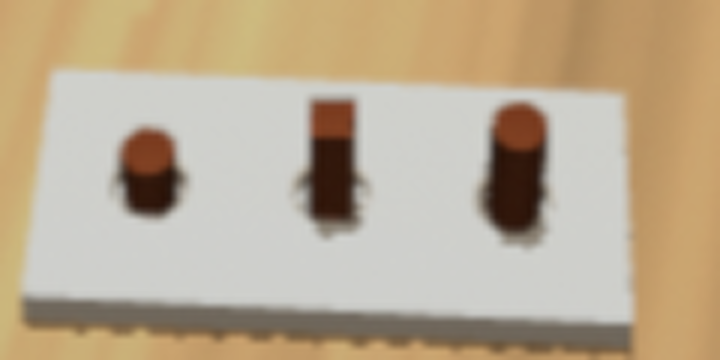

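View pics/s_mid.png

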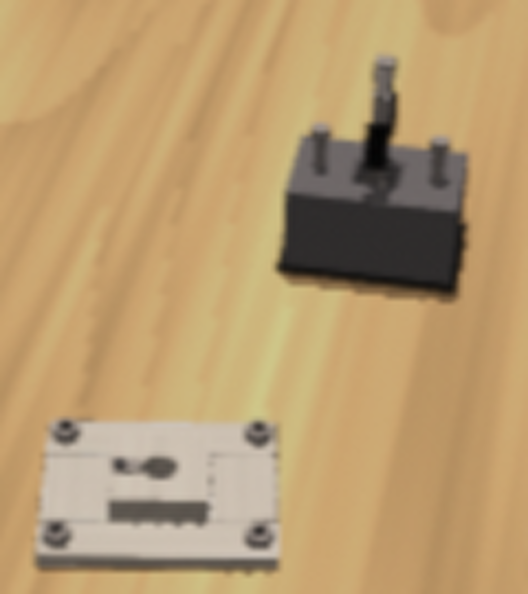

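View pics/t_tray.png

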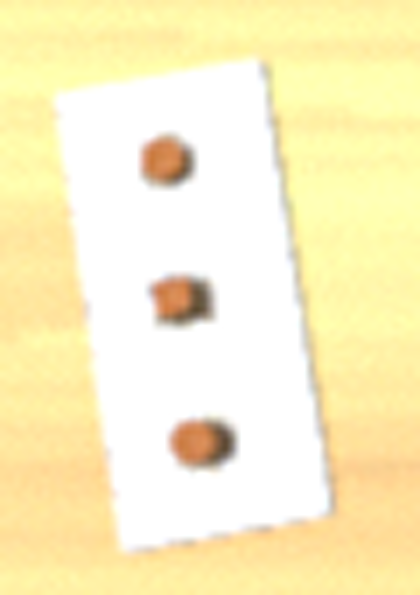

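View pics/t_mid.png

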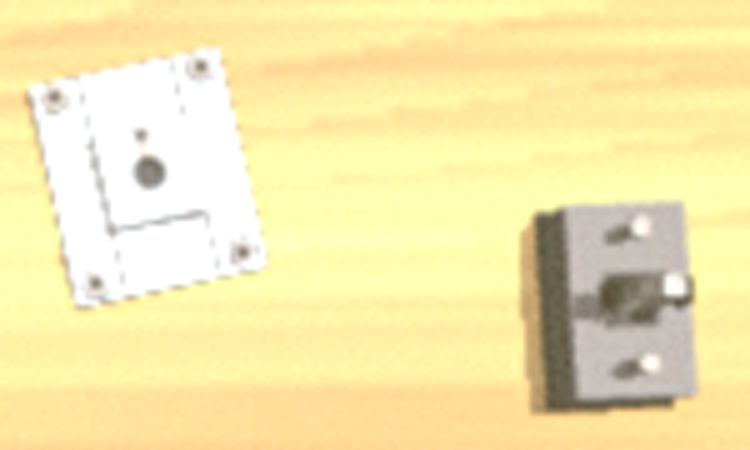

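```bash
cat > fit.py <<'E'
from h import *
from scipy.optimize import least_squares
from scipy.ndimage import map_coordinates,gaussian_filter
def rect(pose,lx,ly,z):
    x,y,a=pose; c,s=np.cos(a),np.sin(a)
    p=np.array([[-1,-1],[1,-1],[1,1],[-1,1]])*[lx/2,ly/2]
    q=p@np.array([[c,s],[-s,c]])+[x,y]
    return np.c_[q,np.full(4,z)]
def init(n,uv,lx,ly,z,yaw0):
    X=atz(n,uv,z)[:,:2]; m=X.mean(0)
    best=None
    for k in range(4):
        U=np.roll(np.array(uv),k,axis=0)
        for flip in (0,1):
            V=U[::-1] if flip else U
            f=lambda p:(proj(n,rect(p,lx,ly,z))-V).ravel()
            r=least_squares(f,[m[0],m[1],yaw0])
            if best is None or r.cost<best.cost: best=r
    return best.x,best.cost
def refine(imgs,p0,lx,ly,z,it=8,w=3.0):
    # imgs: dict name->gray float ; joint fit
    p=np.array(p0,float)
    for _ in range(it):
        obs=[]
        for n,g in imgs.items():
            c=rect(p,lx,ly,z)
            for i in range(4):
                A,B=c[i],c[(i+1)%4]
                t=np.linspace(.06,.94,40); X=A+(B-A)*t[:,None]; U=proj(n,X)
                d=U[-1]-U[0]; d/=np.linalg.norm(d); nn=np.array([-d[1],d[0]])
                s=np.arange(-w,w+.01,.1)
                S=U[:,None,:]+nn*s[None,:,None]
                v=map_coordinates(g,[S[...,1],S[...,0]],order=1)
                gr=np.abs(np.gradient(v,axis=1)).mean(0)
                k=gr.argmax(); wsel=slice(max(0,k-8),k+9)
                off=(s[wsel]*gr[wsel]).sum()/gr[wsel].sum()
                obs.append((n,i,off,nn,(U+nn*off)))
        def f(q):
            r=[]
            c=rect(q,lx,ly,z)
            for n,i,off,nn,T in obs:
                A,B=c[i],c[(i+1)%4]; t=np.linspace(.06,.94,40)
                U=proj(n,A+(B-A)*t[:,None])
                r.append(((T-U)@nn)[::8])
            return np.concatenate(r)
        r=least_squares(f,p,loss='soft_l1',f_scale=.3); p=r.x
    return p,[(o[0],o[1],round(float((r.fun.reshape(-1,5)[j]).mean()),2)) for j,o in enumerate(obs)]
E
python3 - <<'E'
from fit import *
d=np.load('img0.npz'); G={'side':gaussian_filter(d['s'].astype(float).mean(2),.5),'top':gaussian_filter(d['t'].astype(float).mean(2),.5)}
o={'side':{'tray':(270,290,6),'holder':(275,90,4.4),'stand':(275,90,4.4)},'top':{'tray':(185,190,7),'holder':(300,160,5),'stand':(300,160,5)}}
C={'tray':(.156,.070,.011,dict(side=[(53,70),(625,93),(633,323),(23,297)],top=[(57,92),(262,60),(333,514),(122,550)])),
'holder':(.110,.094,.008,dict(side=[(45,425),(280,422),(278,555),(38,556)],top=[(28,90),(217,50),(267,265),(78,305)])),
'stand':(.09,.056,.05,dict(side=[(305,138),(467,153),(460,212),(285,196)],top=[(567,207),(683,203),(694,397),(578,398)]))}
for k,(lx,ly,z,uv) in C.items():
    for n in('side','top'):
        ox,oy,s=o[n][k]; V=[(ox+(a+.5)/s-.5,oy+(b+.5)/s-.5) for a,b in uv[n]]
        p,c=init(n,V,lx,ly,z,0.1)
        r,res=refine({n:G[n]},p,lx,ly,z)
        print(k,n,p.round(4),round(c,2),'ref',r.round(4),[x[2] for x in res])
    r,res=refine(G,r,lx,ly,z); print(k,'both',r.round(4),[x[2] for x in res])
E
```

```text
tray side [ 0.4593  0.2585 -2.9687] 0.1 ref [ 0.4598  0.2585 -2.9605] [0.04, 0.09, 0.05, 0.09]
tray top [ 0.4641  0.2553 -2.9774] 0.09 ref [ 0.4645  0.2562 -3.0206] [-0.26, -0.04, -0.26, -0.05]
tray both [ 0.4603  0.2583 -3.0209] [0.24, 0.52, -0.85, -0.15, -1.54, -1.61, 1.44, 1.55]
holder side [ 0.548  -0.0183  0.2207] 1.56 ref [ 0.5486 -0.0154  0.0765] [0.75, -0.56, 0.41, -0.46]
holder top [ 0.5521 -0.0217 -2.9352] 0.79 ref [ 0.5535 -0.0216 -3.1012] [-0.24, -0.59, -0.24, -0.65]
holder both [ 0.5546 -0.0169 -3.2405] [0.82, -0.14, -0.36, -0.13, -0.41, -0.69, 0.25, -2.53]
stand side [ 0.482  -0.2365  3.1822] 0.6 ref [ 0.4823 -0.2378  3.2993] [0.27, 0.15, 0.31, 0.15]
stand top [ 0.4858 -0.2409  3.1524] 0.62 ref [ 0.4846 -0.2409  3.41  ] [1.11, 1.17, 1.12, 1.42]
stand both [ 0.4871 -0.2315  3.5673] [-2.37, 2.32, 2.09, 1.65, 0.07, 1.27, -1.42, 0.97]
```

```bash
python3 - <<'E'
s=open('fit.py').read()
i=s.index('def refine')
s=s[:i]+'''def refine(imgs,p0,lx,ly,z,it=10,w=2.5,edges=(0,1,2,3),bias=None):
    p=np.array(p0,float); ng=8
    T=np.linspace(.06,.94,ng*5).reshape(ng,5)
    for _ in range(it):
        obs=[]
        for n,g in imgs.items():
            c=rect(p,lx,ly,z)
            for i in edges:
                A,B=c[i],c[(i+1)%4]
                for t in T:
                    U=proj(n,A+(B-A)*t[:,None]); d=U[-1]-U[0]; d/=np.linalg.norm(d); nn=np.array([-d[1],d[0]])
                    sg=np.arange(-w,w+.01,.1)
                    S=U[:,None,:]+nn*sg[None,:,None]
                    v=map_coordinates(g,[S[...,1],S[...,0]],order=1).mean(0)
                    gr=np.abs(np.gradient(v)); k=gr.argmax(); q=slice(max(0,k-7),k+8)
                    off=(sg[q]*gr[q]).sum()/gr[q].sum()
                    obs.append((n,i,t.mean(),nn,U.mean(0)+nn*off))
        def f(q):
            c=rect(q,lx,ly,z); r=[]
            for n,i,t,nn,X in obs:
                A,B=c[i],c[(i+1)%4]
                r.append((X-proj(n,A+(B-A)*t)[0])@nn)
            return np.array(r)
        r=least_squares(f,p,loss='soft_l1',f_scale=.15); p=r.x
    rr=f(p).reshape(-1,ng)
    return p,rr.mean(1).round(2),rr.std(1).round(2)
'''
open('fit.py','w').write(s)
E
python3 - <<'E'
from fit import *
d=np.load('img0.npz'); G={'side':gaussian_filter(d['s'].astype(float).mean(2),.5),'top':gaussian_filter(d['t'].astype(float).mean(2),.5)}
Q={'tray':(.156,.070,.011,dict(side=[.4593,.2585,.173],top=[.4641,.2553,.164])),
'holder':(.110,.094,.008,dict(side=[.548,-.0183,.2207],top=[.5521,-.0217,.2064])),
'stand':(.09,.056,.05,dict(side=[.482,-.2365,.0406],top=[.4858,-.2409,.0108]))}
for k,(lx,ly,z,pp) in Q.items():
    for n in('side','top'):
        print(k,n,*[x.round(4) for x in refine({n:G[n]},pp[n],lx,ly,z)])
E
```

```text
tray side [0.4598 0.2586 0.1705] [-0.15  0.13  0.04  0.16] [0.74 0.1  0.04 0.26]
tray top [0.4644 0.2561 0.1679] [-0.19 -0.09 -0.25 -0.08] [0.07 0.13 0.14 0.05]
holder side [ 0.5495 -0.0179  0.2066] [-0.11 -1.17 -0.1  -0.87] [0.24 0.73 0.14 0.47]
holder top [ 0.5527 -0.022   0.2042] [-0.31 -0.76 -0.3  -0.77] [0.05 0.7  0.05 0.84]
stand side [ 0.4822 -0.2381  0.0369] [0.68 0.13 0.15 0.32] [0.82 0.15 0.24 0.41]
stand top [ 0.4854 -0.2411  0.0249] [0.14 0.41 0.05 1.3 ] [0.35 0.23 0.2  0.99]
```

```bash
cat >> h.py <<'E'
def go(tgt,yaw,o=None):
    """shift in tool axes to world tgt, and turn about tool y (deg) so tool z = (cos,sin) at yaw (mod pi)"""
    o=o or ctrl.get_obs(); M=R.from_rotvec(o['tool_rot']).as_matrix()
    out={'shift':(M.T@(np.array(tgt)-o['tool_pos'])*1000).round(1)}
    x=np.array([0,0,0.]);
    # desired: y=-z, z=(cos yaw, sin yaw,0), x=y cross z
    best=None
    for k in (0,np.pi):
        zz=np.array([np.cos(yaw+k),np.sin(yaw+k),0]); yy=np.array([0,0,-1.]); xx=np.cross(yy,zz)
        D=np.c_[xx,yy,zz]; rv=R.from_matrix(M.T@D).as_rotvec(degrees=True)
        if best is None or np.linalg.norm(rv)<np.linalg.norm(best): best=rv
    out['dr']=best.round(2); out['pos']=o['tool_pos'].round(4); out['F']=o['contact_force'].round(2);out['op']=round(o['opening']*1000,1); out['t']=round(o['t'],2); out['T']=o['wrist_torque'].round(2)
    return out
E
python3 - <<'E'
from h import *
o=ctrl.get_obs(); print(R.from_rotvec(o['tool_rot']).as_matrix().round(3))
ys=0.03+np.pi/2
print(go([.4838,-.2396,.20],ys), o['q'].round(3))
E
```

```text
[[ 0.911 -0.     0.412]
 [-0.412  0.     0.911]
 [-0.    -1.    -0.   ]]
{'shift': array([ 539.6,   45.3, -643.9]), 'dr': array([  0.  , -26.06,  -0.  ]), 'pos': array([0.2576, 0.5694, 0.2453]), 'F': array([ 0.51, -0.54,  0.29]), 'op': 85.3, 't': 0.9, 'T': array([-0.  , -0.03,  0.03])} [ 1.027  0.053  1.613  0.     1.476 -0.119]
```

Request:
{"method": "servo_tool", "body": {"delta_pos": [[0.038,0,-0.045],[0.034,0,-0.049],[0.029,0,-0.052],[0.025,0,-0.054],[0.02,0,-0.056]], "dr": [[0,-5.2,0],[0,-5.2,0],[0,-5.2,0],[0,-5.2,0],[0,-5.2,0]], "grip": [1,1,1,1,1], "grip_force": 22}}

```text
t: 1.52
tool_pos: [0.3416, 0.2796, 0.2451]
tool_rot: [-1.571, -0.042, 0.039]
contact_force: [1.2, 0.2, 1.3]
opening: 0.0854
```

```bash
python3 - <<'E'
from h import *
print(go([.4838,-.2396,.20],.03+np.pi/2))
E
```

```text
{'shift': array([ 115.2,   45.4, -525.8]), 'dr': array([0.01, 1.24, 0.12]), 'pos': array([0.3416, 0.2796, 0.2451]), 'F': array([1.17, 0.23, 1.27]), 'op': 85.4, 't': 1.52, 'T': array([-0.01, -0.02, -0.05])}
```

Request:
{"method": "servo_tool", "body": {"delta_pos": [[0.013,0,-0.058],[0.013,0,-0.058],[0.013,0,-0.058],[0.013,0,-0.058],[0.013,0,-0.058]], "dr": [[0,1.2,0],[0,0,0],[0,0,0],[0,0,0],[0,0,0]], "grip": [1,1,1,1,1]}}

```text
t: 2.15
tool_pos: [0.4179, -0.0172, 0.2474]
tool_rot: [-1.57, -0.033, 0.017]
contact_force: [1.3, -0.2, 0.5]
opening: 0.0852
```

```bash
python3 - <<'E'
from h import *
print(go([.4838,-.2396,.20],.03+np.pi/2))
E
```

```text
{'shift': array([  58.3,   48. , -224.5]), 'dr': array([-0.01,  0.12,  0.6 ]), 'pos': array([ 0.4179, -0.0172,  0.2474]), 'F': array([ 1.35, -0.18,  0.47]), 'op': 85.2, 't': 2.15, 'T': array([-0.02,  0.  , -0.03])}
```

Request:
{"method": "servo_tool", "body": {"delta_pos": [[0.014,0.0,-0.056],[0.014,0,-0.056],[0.014,0,-0.056],[0.013,0,-0.05],[0.003,0.005,-0.007]], "dr": [[0,0,0.5],[0,0,0],[0,0,0],[0,0,0],[0,0,0]], "grip": [1,1,1,1,1]}}

```text
t: 2.78
tool_pos: [0.484, -0.252, 0.2446]
tool_rot: [-1.572, -0.025, 0.015]
contact_force: [-0.1, 0.8, 0.4]
opening: 0.0854
```

```bash
python3 - <<'E'
from h import *
print(go([.4838,-.2396,.20],.03+np.pi/2))
s=ctrl.get_image('side');t=ctrl.get_image('top')
crop('side',s,300,30,440,160,5,'s1.png')
crop('top',np.clip(t*2.,0,255).astype(np.uint8),360,150,500,270,5,'t1.png')
E
```

```text
{'shift': array([-0.2, 44.6, 12.4]), 'dr': array([ 0.09, -0.26,  0.38]), 'pos': array([ 0.484 , -0.252 ,  0.2446]), 'F': array([-0.13,  0.77,  0.39]), 'op': 85.4, 't': 2.77, 'T': array([-0.  ,  0.01, -0.03])}
```

View pics/s1.png

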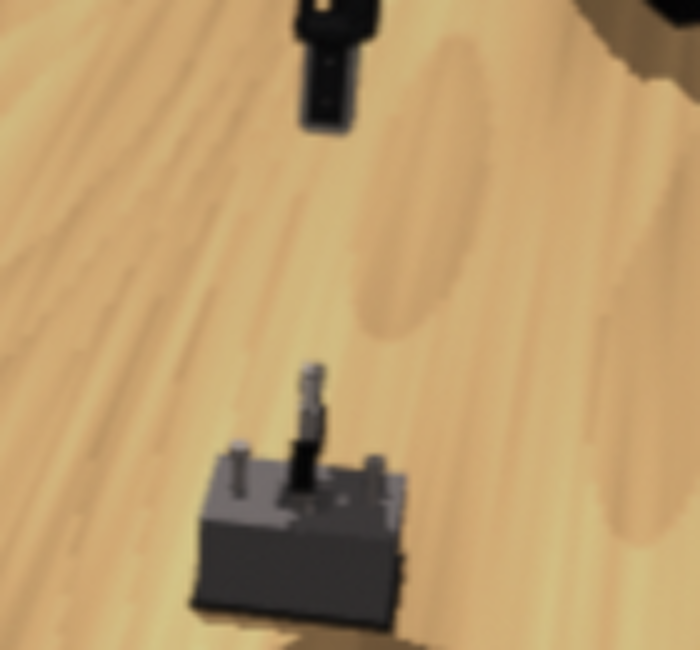

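View pics/t1.png

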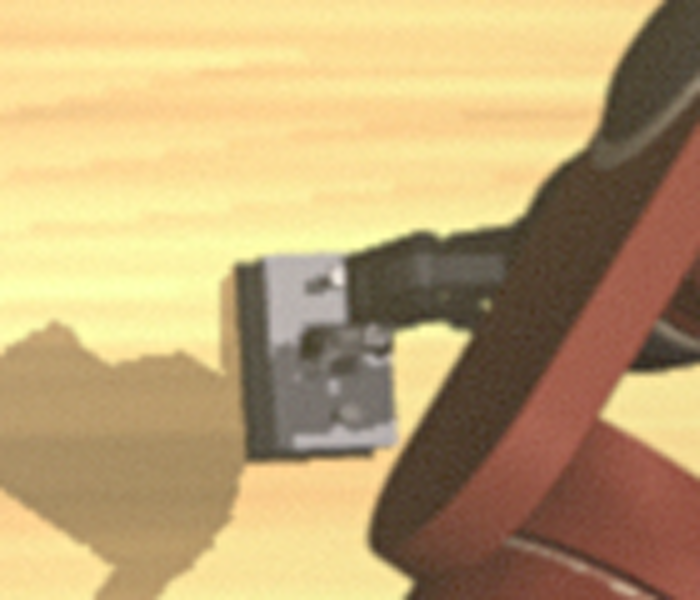

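```bash
python3 - <<'E'
from h import *
f=lambda n,X:((proj(n,X)+.5-[300,30])*5-.5).round(0).tolist()
print('finger',f('side',[[.484-.011,-.195,.2446-.002],[.484+.011,-.195,.2446-.002],[.484,-.195,.2446-.014]]))
import itertools
for nm,(x,y,a) in dict(side=(.4822,-.2381,.03),mean=(.4838,-.2396,.03)).items():
    print(nm,'heel',f('side',[[x,y,.118]]),'plate front bot/top(pocket-exposed)',f('side',[[x,y+.018,.063],[x,y+.018,.089],[x,y+.018,.05]]),'needles',f('side',[[x+.031,y+.001,.074],[x-.031,y-.001,.074]]))
E
```

```text
finger [[341.0, 146.0], [286.0, 141.0], [311.0, 172.0]]
side heel [[315.0, 366.0]] plate front bot/top(pocket-exposed) [[301.0, 493.0], [305.0, 444.0], [300.0, 517.0]] needles [[241.0, 444.0], [377.0, 459.0]]
mean heel [[312.0, 364.0]] plate front bot/top(pocket-exposed) [[298.0, 491.0], [302.0, 442.0], [297.0, 515.0]] needles [[238.0, 442.0], [374.0, 456.0]]
```

```bash
python3 - <<'E'
from h import *
o=ctrl.get_obs();print(o['tool_pos'].round(4),o['dq'].round(3)); s=ctrl.get_image('side');o=ctrl.get_obs();print(o['tool_pos'].round(4))
crop('side',s,340,20,400,70,12,'s2.png')
f=lambda n,X:((proj(n,X)+.5-[340,20])*12-.5).round(0).tolist()
x,y,z=o['tool_pos']
for dz in(0,.014): print(f('side',[[x-.011,y+.05,z-dz],[x+.011,y+.05,z-dz]]))
E
```

```text
[ 0.4834 -0.2494  0.2434] [ 0.031 -0.034  0.024  0.006  0.013  0.004]
[ 0.4834 -0.2485  0.2437]
[[346.0, 457.0], [214.0, 443.0]]
[[340.0, 536.0], [209.0, 523.0]]
```

View pics/s2.png

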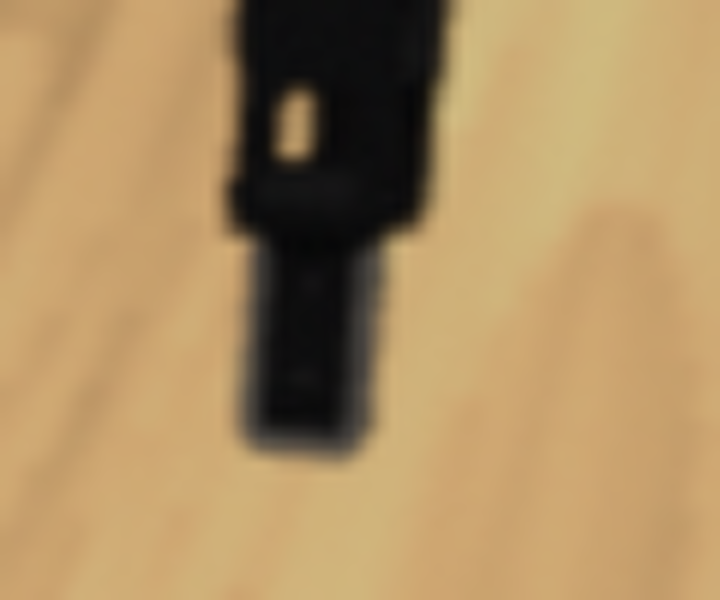

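```bash
python3 - <<'E'
from h import *
print(go([.486,-.240,.07],.03+np.pi/2))
E
```

```text
{'shift': array([  2. , 173.7,   8.3]), 'dr': array([-0.02, -0.06,  0.29]), 'pos': array([ 0.4834, -0.2485,  0.2437]), 'F': array([-0.08, -0.85,  0.46]), 'op': 85.4, 't': 2.92, 'T': array([-0.03, -0.01, -0.03])}
```

Request:
{"method": "servo_tool", "body": {"delta_pos": [[0.003,0.0,0.008],[0,0.04,0],[0,0.03,0],[0,0.03,0],[0,0.0,0]], "dr": [[0,0,0.3],[0,0,0],[0,0,0],[0,0,0],[0,0,0]], "grip": [1,1,1,1,1]}}

```text
t: 3.55
tool_pos: [0.4876, -0.2314, 0.1441]
tool_rot: [-1.571, -0.033, 0.028]
contact_force: [-0.5, 0.0, 0.0]
opening: 0.0851
```

```bash
python3 - <<'E'
from h import *
o=ctrl.get_obs()
print(go([.486,-.240,.07],.03+np.pi/2))
s=ctrl.get_image('side');t=ctrl.get_image('top')
crop('side',s,320,60,400,160,6,'s3.png')
crop('top',np.clip(t*2.,0,255).astype(np.uint8),380,180,460,260,7,'t3.png')
f=lambda n,X:((proj(n,X)+.5-[320,60])*6-.5).round(0).tolist()
x,y,z=o['tool_pos']
for dz in(0,.014): print(f('side',[[x-.011,y+.05,z-dz],[x+.011,y+.05,z-dz]]))
E
```

```text
{'shift': array([-2.2, 74.1, -8.5]), 'dr': array([0.04, 0.51, 0.21]), 'pos': array([ 0.4876, -0.2314,  0.1441]), 'F': array([-0.55,  0.01,  0.04]), 'op': 85.1, 't': 3.55, 'T': array([0.05, 0.01, 0.01])}
[[254.0, 277.0], [191.0, 270.0]]
[[251.0, 312.0], [189.0, 305.0]]
```

View pics/s3.png

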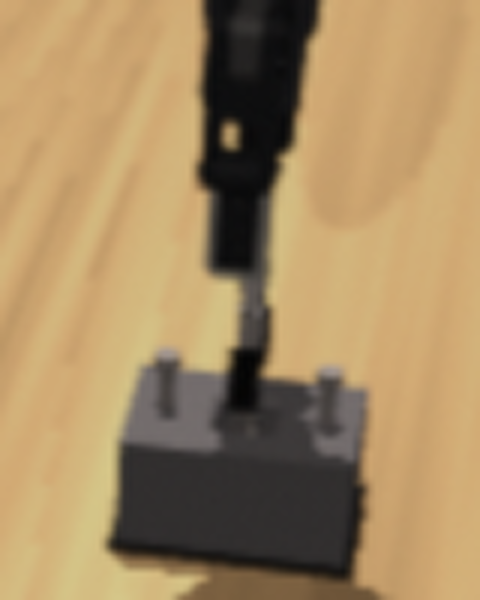

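View pics/t3.png

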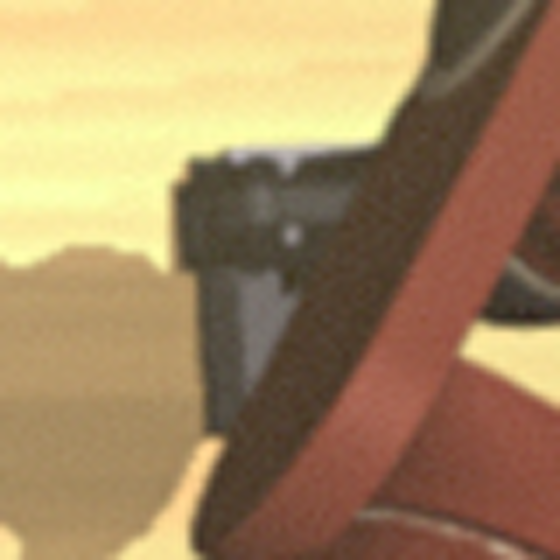

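Request:
{"method": "servo_tool", "body": {"delta_pos": [[-0.001,0,-0.008],[0,0,0],[0,0.03,0],[0,0.02,0],[0,0,0]], "dr": [[0,0.5,0],[0,0,0],[0,0,0],[0,0,0],[0,0,0]], "grip": [1,1,1,1,1]}}

```text
t: 4.28
tool_pos: [0.4937, -0.2449, 0.1049]
tool_rot: [-1.583, -0.038, 0.007]
contact_force: [0.5, 0.7, -1.0]
opening: 0.0854
```

```bash
python3 - <<'E'
from h import *
print(go([.4865,-.240,.07],.03+np.pi/2))
E
```

```text
{'shift': array([-7.7, 34.7,  5.5]), 'dr': array([ 0.71, -0.07,  1.15]), 'pos': array([ 0.4937, -0.2449,  0.1049]), 'F': array([ 0.54,  0.69, -1.04]), 'op': 85.4, 't': 4.28, 'T': array([-0.01,  0.05,  0.01])}
```

Request:
{"method": "servo_tool", "body": {"delta_pos": [[-0.007,0,0.005],[0,0,0],[0,0,0]], "dr": [[0.7,0,1.1],[0,0,0],[0,0,0]], "grip": [1,1,1]}}

```text
t: 4.65
tool_pos: [0.4876, -0.241, 0.1081]
tool_rot: [-1.573, -0.025, 0.019]
contact_force: [0.7, -0.1, 0.1]
opening: 0.0854
```

```bash
python3 - <<'E'
from h import *
print(go([.4865,-.240,.07],.03+np.pi/2))
E
```

```text
{'shift': array([-1.2, 38.1,  1.1]), 'dr': array([ 0.13, -0.1 ,  0.2 ]), 'pos': array([ 0.4876, -0.241 ,  0.1081]), 'F': array([ 0.7 , -0.1 ,  0.11]), 'op': 85.4, 't': 4.65, 'T': array([ 0.02,  0.04, -0.02])}
```

Request:
{"method": "servo_tool", "body": {"delta_pos": [[-0.001,0.015,0.001],[0,0.015,0],[0,0.008,0],[0,0,0],[0,0,0]], "dr": [[0,0,0],[0,0,0],[0,0,0],[0,0,0],[0,0,0]], "grip": [1,1,1,1,1]}}

```text
t: 5.28
tool_pos: [0.4862, -0.2397, 0.0667]
tool_rot: [-1.572, -0.024, 0.02]
contact_force: [0.1, -0.5, 0.7]
opening: 0.0855
```

```bash
python3 - <<'E'
from h import *
print(go([.4865,-.240,.07],.03+np.pi/2))
s=ctrl.get_image('side')
crop('side',s,320,60,400,160,6,'s4.png')
E
```

```text
{'shift': array([ 0.3, -3.3, -0.3]), 'dr': array([ 0.08, -0.1 ,  0.14]), 'pos': array([ 0.4862, -0.2397,  0.0667]), 'F': array([ 0.06, -0.52,  0.72]), 'op': 85.5, 't': 5.28, 'T': array([ 0.01,  0.02, -0.01])}
```

View pics/s4.png

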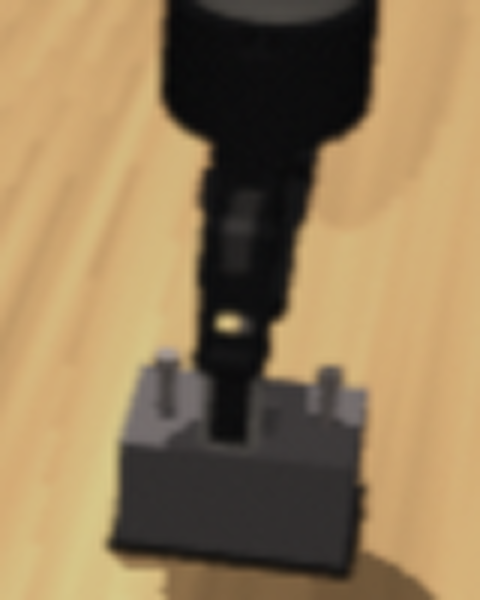

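```bash
python3 - <<'E'
from h import *
f=lambda n,X:((proj(n,X)+.5-[320,60])*6-.5).round(0).tolist()
x=.4862
print(f('side',[[x,-.19,.066],[x,-.19,.0527],[x,-.222,.07],[x-.031,-.24,.074],[x+.031,-.24,.074],[x-.01,-.19,.06]]))
E
```

```text
[[219.0, 448.0], [217.0, 478.0], [233.0, 392.0], [322.0, 368.0], [161.0, 348.0], [244.0, 465.0]]
```

Request:
{"method": "servo_tool", "body": {"delta_pos": [[0.001,-0.004,0],[0,0,0],[0,0,0],[0,0,0],[0,0,0]], "dr": [[0,0,0],[0,0,0],[0,0,0],[0,0,0],[0,0,0]], "grip": [1,0.8,0.6,0.5,0.45], "grip_force": 20}}

```text
t: 5.95
tool_pos: [0.4881, -0.2402, 0.0726]
tool_rot: [-1.574, -0.026, 0.019]
contact_force: [0.1, -0.0, -0.1]
opening: 0.0385
```

Request:
{"method": "servo_tool", "body": {"delta_pos": [[0,0.002,0],[0,0,0],[0,0,0],[0,0,0]], "dr": [[0,0,0],[0,0,0],[0,0,0],[0,0,0]], "grip": [0.43,0.4,0.38,0.38]}}

```text
t: 6.45
tool_pos: [0.4884, -0.2402, 0.0709]
tool_rot: [-1.574, -0.026, 0.018]
contact_force: [0.2, 0.5, 0.4]
opening: 0.0328
```

```bash
python3 - <<'E'
from h import *
print(go([.4865,-.240,.07],.03+np.pi/2))
s=ctrl.get_image('side')
print(go([.4865,-.240,.07],.03+np.pi/2))
crop('side',s,320,60,400,160,6,'s5.png')
E
```

```text
{'shift': array([-1.9,  0.9,  0.3]), 'dr': array([ 0.17, -0.09,  0.29]), 'pos': array([ 0.4884, -0.2402,  0.0709]), 'F': array([0.24, 0.45, 0.44]), 'op': 32.8, 't': 6.45, 'T': array([ 0.09,  0.08, -0.01])}
{'shift': array([-1.9,  0.9,  0.3]), 'dr': array([ 0.17, -0.09,  0.3 ]), 'pos': array([ 0.4884, -0.2402,  0.0709]), 'F': array([-0.39, -0.18,  1.71]), 'op': 32.6, 't': 6.5, 'T': array([0.03, 0.04, 0.06])}
```

View pics/s5.png

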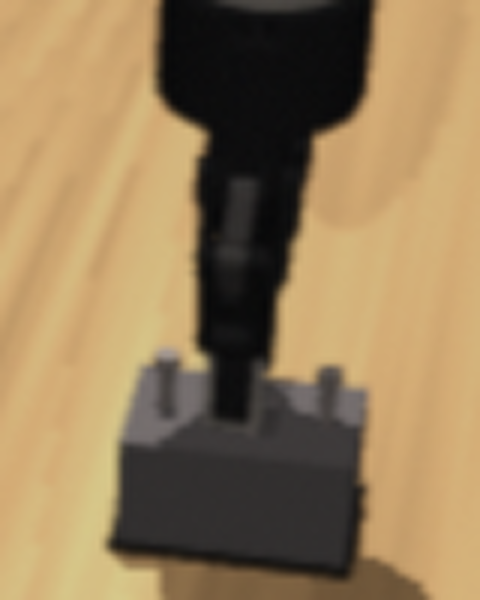

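Request:
{"method": "servo_tool", "body": {"delta_pos": [[0,0,0],[0,-0.015,0],[0,-0.02,0],[0,-0.025,0],[0,-0.025,0]], "dr": [[0,0,0],[0,0,0],[0,0,0],[0,0,0],[0,0,0]], "grip": [0.37,0.37,0.37,0.37,0.37]}}

```text
t: 7.12
tool_pos: [0.4862, -0.2391, 0.1572]
tool_rot: [-1.571, -0.023, 0.022]
contact_force: [-0.5, -0.3, 0.2]
opening: 0.0319
```

```bash
python3 - <<'E'
from h import *
print(go([.4865,-.240,.07],.03+np.pi/2))
s=ctrl.get_image('side');t=ctrl.get_image('top')
print(go([.4865,-.240,.07],.03+np.pi/2))
crop('side',s,320,30,400,160,6,'s6.png')
crop('top',np.clip(t*2.,0,255).astype(np.uint8),380,180,460,260,7,'t6.png')
E
```

```text
{'shift': array([ 0.2, 87.2, -0.8]), 'dr': array([ 0.03, -0.09,  0.04]), 'pos': array([ 0.4862, -0.2391,  0.1572]), 'F': array([-0.48, -0.33,  0.16]), 'op': 31.9, 't': 7.12, 'T': array([ 0.02,  0.02, -0.  ])}
{'shift': array([-2.3, 90.2,  0.9]), 'dr': array([ 0.27, -0.09,  0.38]), 'pos': array([ 0.4883, -0.2404,  0.1602]), 'F': array([ 0.16, -0.26,  0.69]), 'op': 31.8, 't': 7.22, 'T': array([-0.03,  0.  ,  0.02])}
```

View pics/s6.png

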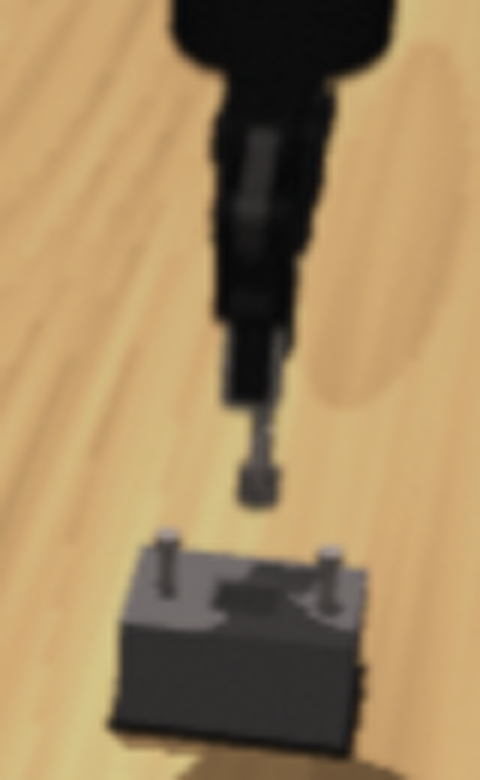

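```bash
python3 - <<'E'
from h import *
f=lambda n,X:((proj(n,X)+.5-[320,30])*6-.5).round(0).tolist()
o=ctrl.get_obs();x,y,z=o['tool_pos'];print(x,y,z)
zj=z-.0629
print(f('side',[[x-.008,y+.006,zj],[x+.008,y+.006,zj],[x-.008,y+.006,zj+.014],[x+.008,y+.006,zj+.014],[x,y+.025,z-.01]]))
E
```

```text
0.48825249048337416 -0.24041960109669536 0.16019836776545518
[[258.0, 494.0], [216.0, 489.0], [260.0, 461.0], [218.0, 456.0], [237.0, 390.0]]
```

```bash
python3 - <<'E'
from h import *
print(go([.4195,.2484,.19],.169+np.pi/2))
E
```

```text
{'shift': array([-54.6, -32.4, 490.4]), 'dr': array([ 0.29, -8.05,  0.36]), 'pos': array([ 0.4883, -0.2404,  0.1602]), 'F': array([ 0.16, -0.26,  0.69]), 'op': 31.8, 't': 7.22, 'T': array([-0.03,  0.  ,  0.02])}
```

Request:
{"method": "servo_tool", "body": {"delta_pos": [[0,-0.03,0],[-0.005,0,0.045],[-0.005,0,0.05],[-0.005,0,0.05],[-0.005,0,0.05]], "dr": [[0,0,0],[0,0,0],[0,-2,0],[0,-2,0],[0,-2,0]], "grip": [0.37,0.37,0.37,0.37,0.37]}}

```text
t: 7.85
tool_pos: [0.4558, -0.0443, 0.1874]
tool_rot: [-1.573, -0.106, 0.098]
contact_force: [1.3, -0.7, -0.5]
opening: 0.0318
```

Request:
{"method": "servo_tool", "body": {"delta_pos": [[-0.005,0,0.05],[-0.004,0,0.05],[-0.003,0,0.05],[0,0,0.04],[0,0,0]], "dr": [[0,-2,0],[0,0,0],[0,0,0],[0,0,0],[0,0,0]], "grip": [0.37,0.37,0.37,0.37,0.37]}}

```text
t: 8.48
tool_pos: [0.4094, 0.1493, 0.1822]
tool_rot: [-1.571, -0.135, 0.132]
contact_force: [1.1, -1.1, -1.3]
opening: 0.0318
```

```bash
python3 - <<'E'
from h import *
print(go([.4195,.2484,.15],.169+np.pi/2))
E
```

```text
{'shift': array([26.7, 31.8, 96.1]), 'dr': array([0.25, 0.05, 0.1 ]), 'pos': array([0.4094, 0.1493, 0.1822]), 'F': array([ 1.08, -1.12, -1.28]), 'op': 31.8, 't': 8.47, 'T': array([-0.  , -0.01, -0.03])}
```

Request:
{"method": "servo_tool", "body": {"delta_pos": [[0.013,0.01,0.048],[0.013,0.01,0.046],[0,0,0],[0,0,0]], "dr": [[0,0,0],[0,0,0],[0,0,0],[0,0,0]], "grip": [0.37,0.37,0.37,0.37]}}

```text
t: 8.98
tool_pos: [0.4204, 0.2452, 0.1593]
tool_rot: [-1.575, -0.132, 0.129]
contact_force: [-0.9, 1.0, -0.4]
opening: 0.0314
```

```bash
python3 - <<'E'
from h import *
print(go([.4195,.2484,.15],.169+np.pi/2))
s=ctrl.get_image('side');t=ctrl.get_image('top')
o=ctrl.get_obs()
print(go([.4195,.2484,.15],.169+np.pi/2,o), o['dq'].round(3))
np.savez('img7.npz',s=s,t=t,p=o['tool_pos'],r=o['tool_rot'])
crop('side',s,280,210,400,340,5.5,'s7.png')
crop('top',np.clip(t*2.,0,255).astype(np.uint8),160,180,260,280,6,'t7.png')
E
```

```text
{'shift': array([-0.3,  9.3,  3.4]), 'dr': array([ 0.46, -0.16,  0.05]), 'pos': array([0.4204, 0.2452, 0.1593]), 'F': array([-0.89,  1.05, -0.4 ]), 'op': 31.4, 't': 8.97, 'T': array([-0.01,  0.04, -0.01])}
{'shift': array([-0.3,  9.5,  3.6]), 'dr': array([ 0.43, -0.22,  0.08]), 'pos': array([0.4204, 0.245 , 0.1596]), 'F': array([ 0.19,  0.7 , -0.91]), 'op': 32.0, 't': 9.07, 'T': array([-0.03,  0.02, -0.03])} [-0.003 -0.008 -0.003  0.003 -0.     0.002]
```

View pics/s7.png

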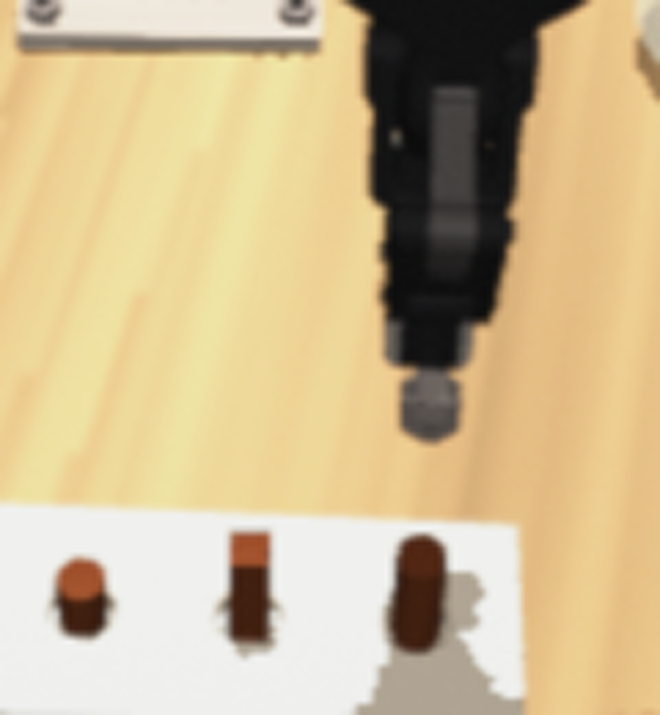

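View pics/t7.png

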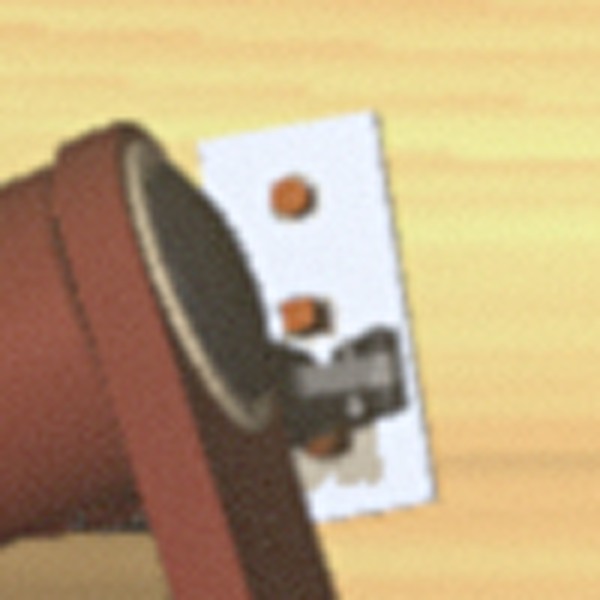

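```bash
python3 - <<'E'
from h import *
d=np.load('img7.npz');p=d['p'];M=R.from_rotvec(d['r']).as_matrix()
f=lambda X:((proj('side',X)+.5-[280,210])*5.5-.5).round(0).tolist()
T=lambda a,b,c:p+M@np.array([a,b,c])
# tool: x tweezers x, y down, z
print('axes',M.round(3).tolist())
zj=.0629
print('jawfront bottom',f([T(-.008,zj,.007),T(.008,zj,.007),T(-.008,zj,-.007),T(-.008,zj-.014,.007),T(.008,zj-.014,.007)]))
print('finger tip',f([T(-.011,.012,.022),T(.011,.012,.022),T(-.011,.012,.017),T(.011,.012,.017)]))
for x,y in((.4172,.2484),): print('piece top',f([[x,y,.044],[x-.0075,y,.044],[x+.0075,y,.044],[x,y-.0075,.044],[x,y+.0075,.044],[x,y+.0075,.011]]))
E
```

```text
axes [[0.986, 0.003, -0.164], [0.164, -0.007, 0.986], [0.001, -1.0, -0.008]]
jawfront bottom [[436.0, 437.0], [375.0, 435.0], [436.0, 395.0], [439.0, 405.0], [378.0, 402.0]]
finger tip [[460.0, 361.0], [372.0, 357.0], [460.0, 345.0], [372.0, 341.0]]
piece top [[406.0, 546.0], [433.0, 551.0], [380.0, 541.0], [410.0, 524.0], [401.0, 568.0], [396.0, 636.0]]
```

Request:
{"method": "servo_tool", "body": {"delta_pos": [[0.001,0.015,0.003],[0,0.015,0.003],[0,0.01,0],[0,0,0],[0,0,0]], "dr": [[0.4,0,0],[0,0,0],[0,0,0],[0,0,0],[0,0,0]], "grip": [0.35,0.32,0.3,0.285,0.285], "grip_force": 25}}

```text
t: 9.7
tool_pos: [0.4204, 0.249, 0.1162]
tool_rot: [-1.568, -0.128, 0.126]
contact_force: [-0.6, -0.4, -0.5]
opening: 0.0246
```

```bash
cat > look.py <<'E'
from h import *
import sys
n=sys.argv[1]; x0,y0,x1,y1,s=[float(v) for v in sys.argv[2:7]]
cam_=sys.argv[7] if len(sys.argv)>7 else 'side'
im=ctrl.get_image(cam_); o=ctrl.get_obs()
if cam_=='top': im=np.clip(im*2.,0,255).astype(np.uint8)
np.savez(n+'.npz',im=im,p=o['tool_pos'],r=o['tool_rot'])
crop(cam_,im,int(x0),int(y0),int(x1),int(y1),s,n+'.png')
M=R.from_rotvec(o['tool_rot']).as_matrix()
print('p',o['tool_pos'].round(4),'op',round(o['opening']*1000,1),'F',o['contact_force'].round(2),'T',o['wrist_torque'].round(2),'t',round(o['t'],2),'zaxis',M[:,2].round(3),'yaxis',M[:,1].round(3),'dq',abs(o['dq']).max().round(3))
E
python3 look.py s8 300 220 400 340 6
```

```text
p [0.4203 0.249  0.1161] op 24.7 F [0.03 0.19 0.25] T [ 0.03 -0.03  0.06] t 9.75 zaxis [-0.161  0.987 -0.001] yaxis [ 0.001 -0.001 -1.   ] dq 0.006
```

View pics/s8.png

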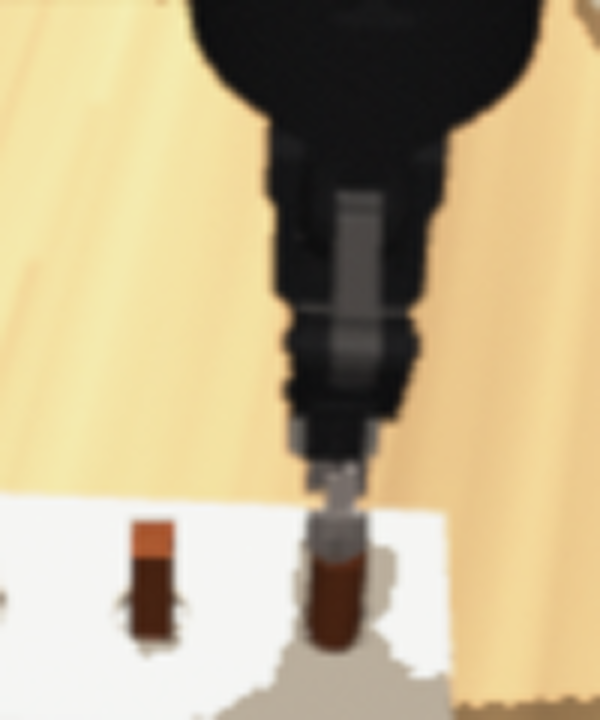

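```bash
python3 - <<'E'
from h import *
d=np.load('img0.npz')
s=d['s'].astype(int);t=d['t'].astype(int)
def seg(im,x0,y0,x1,y1,thr):
    c=im[y0:y1,x0:x1]; w=np.clip((c[...,0]-c[...,2])-thr,0,60).astype(float)
    return w
# bright tops in side: red>~110
for nm,(a,b) in dict(stub=(295,314),prism=(325,309),piece=(356,311)).items():
    c=s[b-7:b+8,a-8:a+9]; m=(c[...,0]>105)&(c[...,0]-c[...,2]>50)&(c[...,1]<110)
    ys,xs=np.nonzero(m); uv=(xs.mean()+a-8,ys.mean()+b-7); z={'stub':.026}.get(nm,.044)
    print(nm,'side',np.round(uv,2),m.sum(),atz('side',[uv],z).round(4))
t2=t
for nm,(a,b) in dict(stub=(208,212),prism=(210,232),piece=(213,253)).items():
    c=t[b-7:b+8,a-8:a+9]; r=c[...,0]-c[...,2]; m=r>35
    ys,xs=np.nonzero(m); w=r[m]; uv=((xs*w).sum()/w.sum()+a-8,(ys*w).sum()/w.sum()+b-7); z={'stub':.026}.get(nm,.044)
    print(nm,'top',np.round(uv,2),m.sum(),atz('top',[uv],z).round(4))
E
```

```text
stub side [294.24 314.83] 46 [[0.5068 0.2671 0.026 ]]
prism side [325.  309.5] 42 [[0.4595 0.2592 0.044 ]]
piece side [356.14 310.71] 51 [[0.4126 0.2509 0.044 ]]
stub top [207.95 212.2 ] 23 [[0.5109 0.2628 0.026 ]]
prism top [209.26 231.98] 20 [[0.4634 0.2548 0.044 ]]
piece top [212.24 252.78] 25 [[0.4162 0.2472 0.044 ]]
```

```bash
python3 - <<'E'
from h import *
f=lambda X:((proj('side',X)+.5-[300,220])*6-.5).round(1).tolist()
x,y=.417,.2485
M=np.array([-.161,.987])
print('jaw front', f([[x+M[0]*.012,y+M[1]*.012,.053],[x+M[0]*.012,y+M[1]*.012,.067]]))
print('piece cyl silhouettes', f([[x-.0075,y,.03],[x+.0075,y,.03],[x,y,.03],[x,y,.006+.033]]))
E
```

```text
jaw front [[325.2, 554.8], [328.0, 521.6]]
piece cyl silhouettes [[349.6, 573.3], [292.4, 562.5], [321.0, 567.9], [322.7, 547.4]]
```

Request:
{"method": "servo_tool", "body": {"delta_pos": [[-0.001,0,0],[0,0.006,0],[0,0.006,0],[0,0,0]], "dr": [[0,0,0],[0,0,0],[0,0,0],[0,0,0]], "grip": [0.28,0.28,0.28,0.28]}}

```text
t: 10.25
tool_pos: [0.4199, 0.2492, 0.1044]
tool_rot: [-1.567, -0.129, 0.125]
contact_force: [0.3, -0.5, 0.2]
opening: 0.0243
```

```bash
python3 look.py s9 300 220 400 340 6
```

```text
p [0.4201 0.2493 0.1047] op 24.2 F [ 0.1  -0.4  -0.39] T [-0.04  0.01 -0.05] t 10.3 zaxis [-0.161  0.987 -0.   ] yaxis [ 0.003  0.    -1.   ] dq 0.008
```

View pics/s9.png

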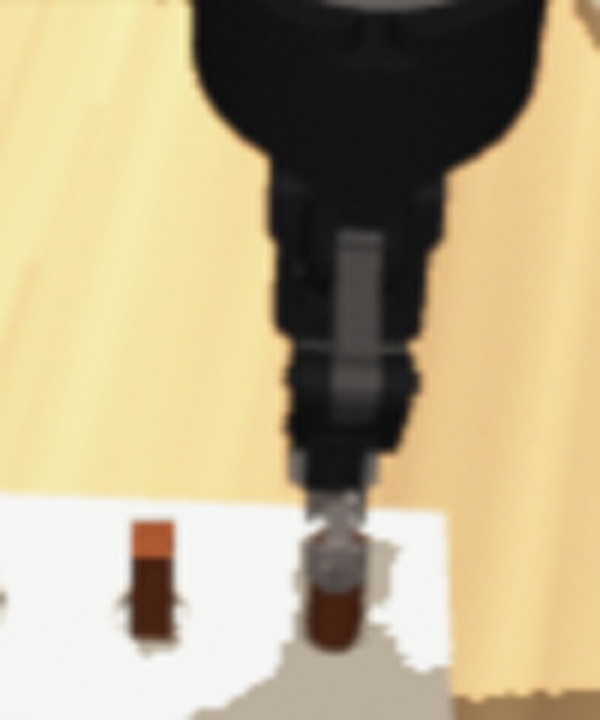

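Request:
{"method": "servo_tool", "body": {"delta_pos": [[-0.001,0.004,0],[0,0.003,0],[0,0,0]], "dr": [[0,0,0],[0,0,0],[0,0,0]], "grip": [0.28,0.28,0.28]}}

```text
t: 10.68
tool_pos: [0.4191, 0.2491, 0.0973]
tool_rot: [-1.567, -0.13, 0.124]
contact_force: [-0.4, 1.1, -0.2]
opening: 0.0244
```

Request:
{"method": "servo_tool", "body": {"delta_pos": [[0,0.004,0],[0,0.003,0],[0,0,0]], "dr": [[0,0,0],[0,0,0],[0,0,0]], "grip": [0.28,0.28,0.28]}}

```text
t: 11.05
tool_pos: [0.4192, 0.2491, 0.0898]
tool_rot: [-1.567, -0.13, 0.124]
contact_force: [0.1, -0.3, -0.6]
opening: 0.0244
```

```bash
python3 look.py s10 300 220 400 340 6
```

```text
p [0.4193 0.2492 0.09  ] op 24.2 F [ 0.49 -0.16 -1.05] T [-0.01  0.04  0.03] t 11.1 zaxis [-0.161  0.987  0.   ] yaxis [ 0.004  0.001 -1.   ] dq 0.006
```

View pics/s10.png

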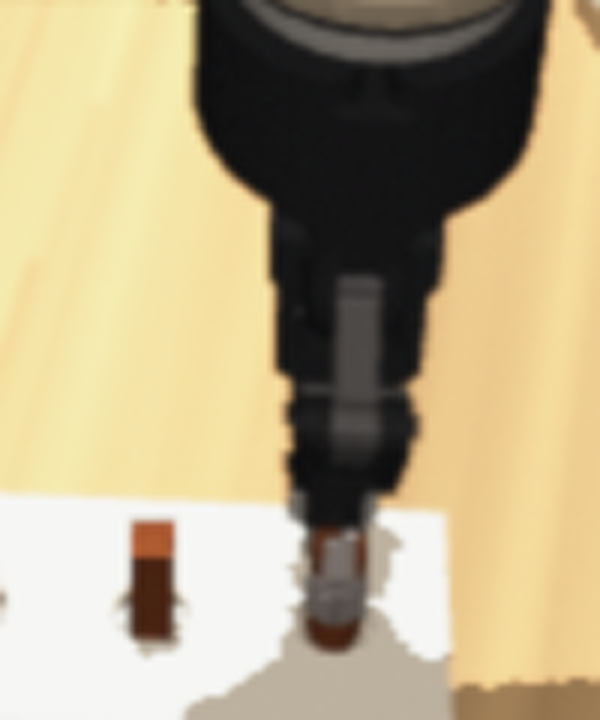

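Request:
{"method": "servo_tool", "body": {"delta_pos": [[0,0,0],[0,0,0],[0,0,0],[0,0,0],[0,0,0]], "dr": [[0,0,0],[0,0,0],[0,0,0],[0,0,0],[0,0,0]], "grip": [0.3,0.32,0.34,0.355,0.36]}}

```text
t: 11.72
tool_pos: [0.4195, 0.2493, 0.0903]
tool_rot: [-1.567, -0.13, 0.124]
contact_force: [0.5, -0.4, -1.0]
opening: 0.0301
```

```bash
python3 look.py s11 300 220 400 340 6
```

```text
p [0.4195 0.2493 0.0903] op 30.6 F [-1.07  0.22 -1.36] T [-0.05  0.    0.03] t 11.78 zaxis [-0.161  0.987  0.   ] yaxis [ 0.004  0.001 -1.   ] dq 0.001
```

View pics/s11.png

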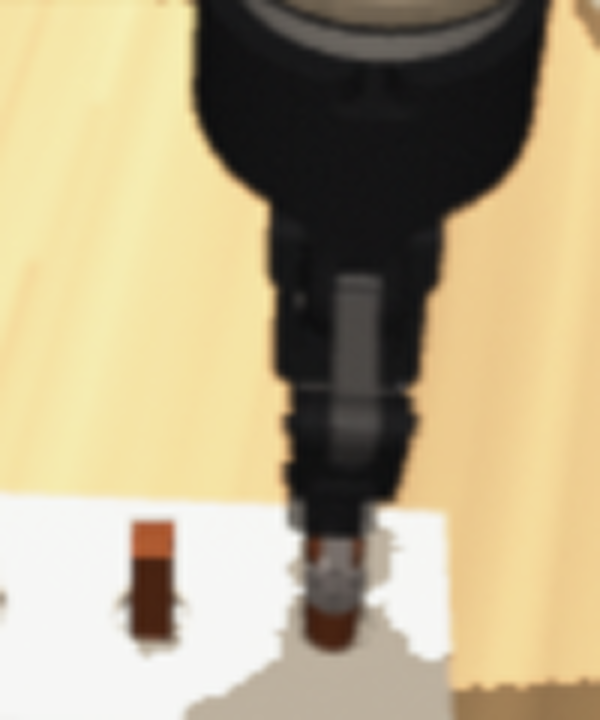

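Request:
{"method": "servo_tool", "body": {"delta_pos": [[0,0,0],[0,-0.008,0],[0,-0.012,0],[0,-0.015,0],[0,-0.015,0]], "dr": [[0,0,0],[0,0,0],[0,0,0],[0,0,0],[0,0,0]], "grip": [0.365,0.365,0.365,0.365,0.365]}}

```text
t: 12.4
tool_pos: [0.419, 0.2491, 0.1431]
tool_rot: [-1.567, -0.13, 0.125]
contact_force: [-0.4, 0.4, -0.8]
opening: 0.0313
```

Request:
{"method": "servo_tool", "body": {"delta_pos": [[0,0,0],[0,-0.015,0],[0,-0.015,0],[0,0,0]], "dr": [[0,0,0],[0,0,0],[0,0,0],[0,0,0]], "grip": [0.365,0.365,0.365,0.365]}}

```text
t: 12.9
tool_pos: [0.42, 0.2496, 0.1779]
tool_rot: [-1.565, -0.133, 0.121]
contact_force: [0.1, 0.7, -0.6]
opening: 0.0311
```

```bash
python3 look.py s12 280 200 400 330 5.5; python3 look.py t12 160 180 260 280 6 top
```

```text
p [0.4195 0.2494 0.177 ] op 31.0 F [ 0.69 -0.34 -0.86] T [-0.    0.07 -0.04] t 12.95 zaxis [-0.161  0.987  0.001] yaxis [ 0.006  0.002 -1.   ] dq 0.02
p [0.4191 0.2492 0.1762] op 31.4 F [ 0.43  1.36 -0.25] T [-0.    0.01 -0.01] t 13.0 zaxis [-0.161  0.987  0.   ] yaxis [ 0.005  0.001 -1.   ] dq 0.016
```

View pics/s12.png

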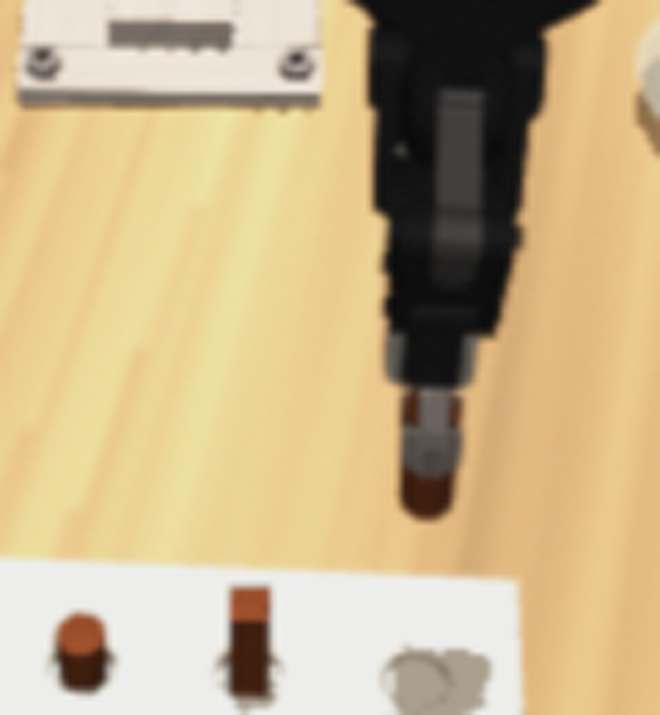

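View pics/t12.png

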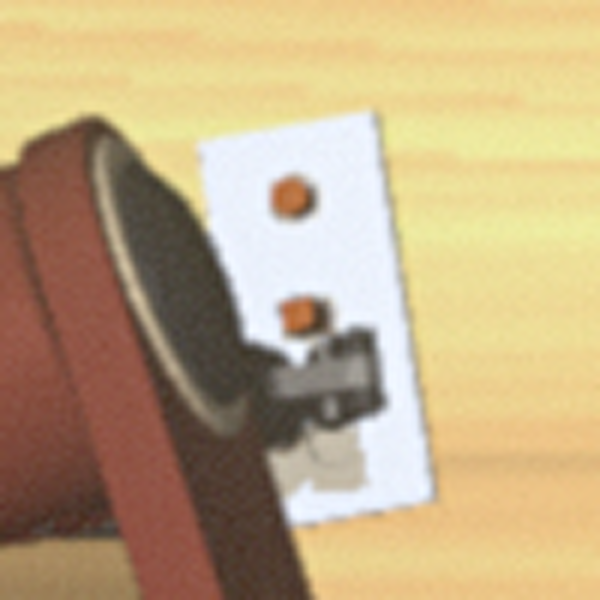

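```bash
python3 - <<'E'
from h import *
d=np.load('s12.npz');p=d['p'];M=R.from_rotvec(d['r']).as_matrix()
f=lambda X:((proj('side',X)+.5-[280,200])*5.5-.5).round(1).tolist()
T=lambda a,b,c:p+M@np.array([a,b,c])
print('piece bot c',f([T(-.0033,.0843,0),T(-.0033,.0843,.0075),T(-.0108,.0843,0),T(.0042,.0843,0)]), 'top',f([T(-.0033,.0463,0),T(-.0108,.0463,0),T(.0042,.0463,0)]))
im=d['im'].astype(int)
for r in list(range(270,297)):
    row=im[r,345:372]; m=(row[:,0]-row[:,2]>12)&(row[:,0]<140); g=(row.sum(1)<330)
    xs=np.nonzero(g)[0]+345
    print(r,xs.min() if len(xs) else None,xs.max() if len(xs) else None, end=' | ')
E
```

```text
piece bot c [[416.1, 494.7], [416.0, 517.7], [444.2, 496.2], [388.0, 493.2]] top [[424.7, 403.2], [453.9, 404.7], [395.5, 401.7]]
270 353 363 | 271 354 362 | 272 353 363 | 273 353 363 | 274 353 363 | 275 353 363 | 276 353 363 | 277 353 363 | 278 353 363 | 279 353 363 | 280 353 363 | 281 353 363 | 282 353 363 | 283 353 362 | 284 353 362 | 285 353 362 | 286 353 362 | 287 353 362 | 288 353 362 | 289 353 362 | 290 353 361 | 291 353 361 | 292 354 361 | 293 355 360 | 294 357 358 | 295 None None | 296 None None |
```

Request:
{"method": "servo_tool", "body": {"delta_pos": [[0.011,0,-0.035],[0.014,0,-0.045],[0.014,0,-0.045],[0.014,0,-0.045],[0.014,0,-0.045]], "dr": [[0,0,0],[0,0,0],[0,0,0],[0,0,0],[0,0,0]], "grip": [0.365,0.365,0.365,0.365,0.365]}}

```text
t: 13.62
tool_pos: [0.5198, 0.0447, 0.1721]
tool_rot: [-1.565, -0.132, 0.133]
contact_force: [1.1, 0.2, -1.3]
opening: 0.0311
```

```bash
python3 - <<'E'
from h import *
print(go([.5563,-.020,.15],.162+np.pi/2))
d=np.load('img0.npz')
for n,k,(a,b),w in (('top','t',(329,194),6),('side','s',(311,196),8)):
    im=d[k].astype(float).mean(2); c=im[b-w:b+w+1,a-w:a+w+1]
    print(n); print(c.round(0).astype(int))
E
```

```text
{'shift': array([ 25.2,  22. , -69.9]), 'dr': array([-0.09,  0.39, -0.06]), 'pos': array([0.5198, 0.0447, 0.1721]), 'F': array([ 1.08,  0.24, -1.28]), 'op': 31.1, 't': 13.62, 'T': array([ 0.01, -0.  ,  0.04])}
top
[[110 111 112 108  93  87  98 106 110 111 111 111 110]
 [111 111 112 108 101  98 103 107 111 111 111 111 111]
 [110 111 111 111 106  98  98 101 107 111 112 112 111]
 [110 112 111 111 100  76  67  72  88 106 110 112 109]
 [111 111 111 104  79  53  47  47  59  83 107 111 110]
 [111 113 109  94  65  53  52  50  46  63  97 109 112]
 [110 110 109  90  64  53  55  54  50  59  93 109 112]
 [109 112 107  95  69  55  54  55  53  62  95 111 111]
 [111 112 111 104  83  61  55  56  60  80 105 111 110]
 [110 111 112 111 103  85  74  77  87 104 112 112 111]
 [112 111 110 111 111 106 106 105 108 113 112 111 111]
 [110 108 106 110 112 111 112 112 112 112 111 110 110]
 [112 112 110 112 110 112 111 110 110 112 110 110 111]]
side
[[193 194 193 192 192 194 193 192 192 192 193 192 192 193 192 192 193]
 [194 194 193 192 192 193 191 189 188 189 191 192 192 192 192 192 192]
 [194 194 194 191 192 1
[... 342 characters left out ...]
147 142 117  88  78  81  85  85  87 105 159 191 193 191 191]
 [106 132 139 126  99  82  78  82  84  84  85 104 159 190 193 191 191]
 [127 130 145 145 137 118  91  84  81  85  98 137 177 192 193 192 191]
 [189 188 188 188 187 164 132 116 107 116 141 172 191 194 193 191 191]
 [195 195 192 192 194 190 184 182 183 185 188 192 194 194 192 191 191]
 [195 195 193 193 194 193 189 188 190 192 193 194 194 194 193 191 191]
 [194 194 192 193 194 192 188 188 190 192 194 194 194 194 192 191 190]
 [188 187 186 186 187 185 182 181 185 191 192 193 193 193 191 189 189]
 [156 155 154 154 154 153 150 151 162 173 174 175 176 174 173 172 171]
 [ 96  95  95  96  95  94  92  93  97 101 101 101 101 101  99  98  99]]
```

```bash
cat > well.py <<'E'
from h import *
from scipy.optimize import least_squares
from scipy.ndimage import gaussian_filter
d=np.load('img0.npz')
def model(n,x,y,z,r,shape,a,b,w,ss=6):
    # supersampled disk rendering
    u=(np.arange((2*w+1)*ss)+.5)/ss-.5-w
    U,V=np.meshgrid(a+u,b+u); X=atz(n,np.c_[U.ravel(),V.ravel()],z)
    m=(np.hypot(X[:,0]-x,X[:,1]-y)<r).astype(float).reshape(U.shape)
    m=gaussian_filter(m,.5*ss)
    return m.reshape(2*w+1,ss,2*w+1,ss).mean((1,3))
for n,k,(a,b),w in (('top','t',(329,194),5),('side','s',(311,196),6)):
    im=d[k].astype(float).mean(2)[b-w:b+w+1,a-w:a+w+1]
    mask=np.ones_like(im,bool)
    if n=='top': mask[:2]=False; bg=111
    else: mask[:,:4]=False; bg=192
    x0=atz(n,[(a,b)],.02)[0]
    def f(q):
        m=model(n,q[0],q[1],.02,.008,None,a,b,w)
        return ((im-(bg-q[2]*m))[mask])/50
    r=least_squares(f,[x0[0],x0[1],bg*.5],diff_step=[1e-3,1e-2,1e-2]); print(n,r.x.round(4),r.cost)
E
python3 well.py
```

```text
top [ 5.52600e-01 -2.19000e-02  5.78128e+01] 0.1125916501740361
side [ 5.484000e-01 -1.850000e-02  1.084643e+02] 0.2782588830388135
```

Request:
{"method": "servo_tool", "body": {"delta_pos": [[0.01,0.004,-0.03],[0.01,0.005,-0.025],[0.005,0.004,-0.01],[0,0,0],[0,0,0]], "dr": [[0,0,0],[0,0,0],[0,0,0],[0,0,0],[0,0,0]], "grip": [0.365,0.365,0.365,0.365,0.365]}}

```text
t: 14.25
tool_pos: [0.5548, -0.0188, 0.1548]
tool_rot: [-1.563, -0.123, 0.135]
contact_force: [0.1, -0.6, -0.0]
opening: 0.0314
```

```bash
python3 look.py s13 270 120 380 230 6;python3 look.py t13 280 150 380 250 6 top; python3 - <<'E'
from h import *
print(go([.5563,-.020,.124],.162+np.pi/2))
E
```

```text
p [ 0.5547 -0.0187  0.1548] op 31.3 F [-0.01  0.67 -0.51] T [-0.01 -0.01  0.02] t 14.3 zaxis [-0.164  0.986  0.004] yaxis [-0.008  0.003 -1.   ] dq 0.006
p [ 0.5548 -0.0187  0.155 ] op 31.2 F [-0.36 -1.04 -0.57] T [-0.03  0.05 -0.05] t 14.35 zaxis [-0.164  0.986  0.004] yaxis [-0.008  0.003 -1.   ] dq 0.004
{'shift': array([ 1.5, 31. , -1.6]), 'dr': array([-0.24,  0.17, -0.4 ]), 'pos': array([ 0.5548, -0.0187,  0.155 ]), 'F': array([-0.36, -1.04, -0.57]), 'op': 31.2, 't': 14.35, 'T': array([-0.03,  0.05, -0.05])}
```

View pics/s13.png

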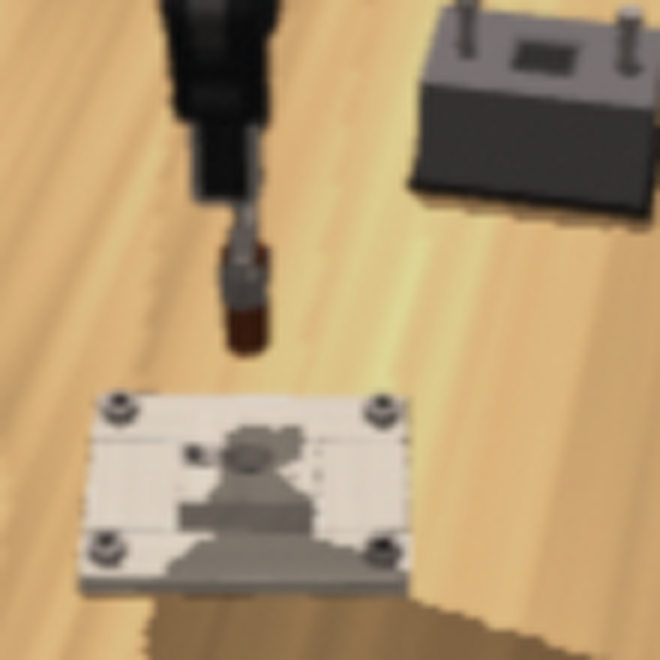

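View pics/t13.png

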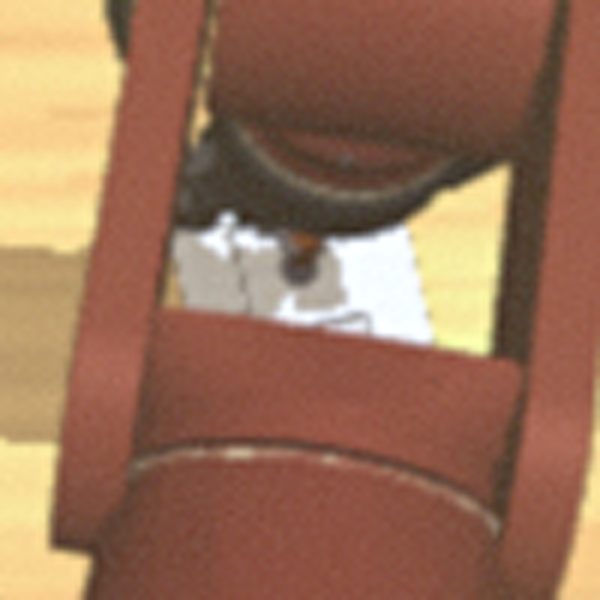

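```bash
cat > meas.py <<'E'
from h import *
def edges(im,rows,c0,c1):
    g=im.astype(float)[...,0]*0+im.astype(float).sum(2); out=[]
    for r in rows:
        v=g[r,c0:c1]; k=v.argmin(); 
        bl=np.median(v[:3]); br=np.median(v[-3:]); mn=np.sort(v)[:4].mean()
        tl=(bl+mn)/2; tr=(br+mn)/2
        i=k
        while v[i]<tl: i-=1
        L=i+(v[i]-tl)/(v[i]-v[i+1])
        i=k
        while v[i]<tr: i+=1
        Rr=i-(v[i]-tr)/(v[i]-v[i-1])
        out.append((r,L+c0,Rr+c0,(L+Rr)/2+c0))
    return np.array(out)
def bottom(im,cols,r0,r1):
    g=im.astype(float).sum(2); out=[]
    for c in cols:
        v=g[r0:r1,c]; bg=np.median(v[-3:]); mn=np.sort(v)[:3].mean(); t=(bg+mn)/2
        i=len(v)-1
        while v[i]>t: i-=1
        out.append((c,r0+i+(t-v[i])/(v[i+1]-v[i])))
    return np.array(out)
E
python3 - <<'E'
from meas import *
for nm,rows,c0,c1 in (('s13',range(173,177),304,319),('s12',range(284,290),347,370)):
    d=np.load(nm+'.npz');im=d['im'];p=d['p'];M=R.from_rotvec(d['r']).as_matrix()
    T=lambda a,b,c:p+M@np.array([a,b,c])
    e=edges(im,rows,c0,c1); print(e.round(2).tolist())
    mid=e[:,3].mean(); cc=int(round(mid))
    b=bottom(im,range(cc-2,cc+3),rows[-1]-2,rows[-1]+12); print(b.round(2).tolist())
    # predicted axis line at those rows
    Z=np.linspace(.0843-.02,.0843,50)
    q=proj('side',[T(-.0033,zz,0) for zz in Z]); 
    print('pred col at rows',np.interp(np.array(rows),q[:,1],q[:,0]).round(2),'bottom front',proj('side',[T(-.0033,.0843,.0075)]).round(2),'bottom c',q[-1].round(2), 'px/mm', np.linalg.norm(proj('side',[T(0,.0843,0)])-proj('side',[T(.001,.0843,0)])).round(2))
E
```

```text
[[173.0, 306.92, 314.43, 310.68], [174.0, 307.05, 314.42, 310.74], [175.0, 307.25, 314.42, 310.84], [176.0, 307.28, 314.39, 310.84]]
[[309.0, 178.89], [310.0, 179.19], [311.0, 179.07], [312.0, 178.87], [313.0, 178.51]]
pred col at rows [309.39 309.41 309.43 309.46] bottom front [[309.18 178.54]] bottom c [309.46 176.13] px/mm 0.51
[[284.0, 352.17, 362.82, 357.49], [285.0, 352.15, 362.5, 357.33], [286.0, 352.21, 362.34, 357.28], [287.0, 352.25, 362.15, 357.2], [288.0, 352.25, 362.03, 357.14], [289.0, 352.17, 361.91, 357.04]]
[[355.0, 293.56], [356.0, 293.91], [357.0, 294.04], [358.0, 294.0], [359.0, 293.75]]
pred col at rows [355.76 355.67 355.57 355.48 355.39 355.29] bottom front [[355.23 293.71]] bottom c [355.24 289.54] px/mm 0.68
```

```bash
python3 - <<'E'
from meas import *
d=np.load('s13.npz');p=d['p'];M=R.from_rotvec(d['r']).as_matrix()
uv=proj('side',[[.5484,-.0185,.02]]); print(uv)
w=atz('side',uv-[[1.34,.55]],.02)[0]; print('well (side, relative to ox=-3.3)',w.round(4))
pb=p+M@np.array([-.0033,.0843,0]); print('piece bottom',pb.round(4)); print('need world', (w-pb).round(4), 'tool',(M.T@(w-pb)).round(4))
# top picture: piece bottom & top predicted
q=proj('top',[pb,p+M@np.array([-.0033,.0463,0]),[.5526,-.0219,.02]]); print(((q+.5-[280,150])*6-.5).round(1))
d=np.load('t13.npz');
im=cv2.resize(d['im'][180:205,318:345,::-1],None,fx=24,fy=24,interpolation=cv2.INTER_CUBIC); cv2.imwrite('pics/t13z.png',im)
E
```

```text
[[310.829398   195.79302651]]
well (side, relative to ox=-3.3) [ 0.5514 -0.0195  0.02  ]
piece bottom [ 0.5508 -0.019   0.0705]
need world [ 0.0007 -0.0005 -0.0505] tool [ 0.001   0.0505 -0.0009]
[[298.9 249.5]
 [304.7 231.3]
 [299.3 266.1]]
```

View pics/t13z.png

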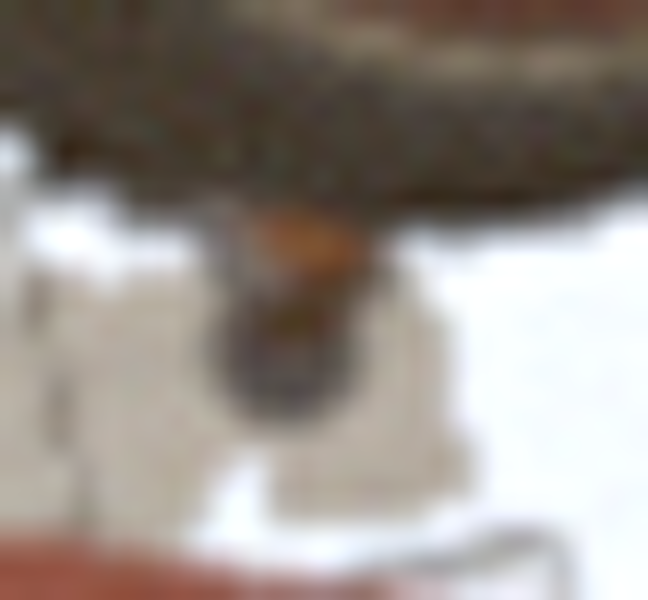

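Request:
{"method": "servo_tool", "body": {"delta_pos": [[0.001,0.01,-0.0005],[0,0.015,0],[0,0.012,0],[0,0,0],[0,0,0]], "dr": [[-0.25,0,-0.4],[0,0,0],[0,0,0],[0,0,0],[0,0,0]], "grip": [0.365,0.365,0.365,0.365,0.365]}}

```text
t: 14.98
tool_pos: [0.5549, -0.0175, 0.1147]
tool_rot: [-1.567, -0.131, 0.132]
contact_force: [0.2, -0.3, -0.4]
opening: 0.0314
```

```bash
python3 look.py s14 290 130 340 230 7;python3 look.py t14 318 178 345 205 22 top; python3 - <<'E'
from h import *
print(go([.5563,-.020,.111],.162+np.pi/2))
E
```

```text
p [ 0.5548 -0.0175  0.1147] op 31.0 F [ 0.25  0.27 -0.86] T [-0.01  0.02  0.01] t 15.03 zaxis [-0.166  0.986  0.   ] yaxis [-0.001  0.    -1.   ] dq 0.005
p [ 0.5549 -0.0176  0.115 ] op 31.2 F [0.32 0.49 0.04] T [-0.02 -0.   -0.04] t 15.07 zaxis [-0.166  0.986 -0.   ] yaxis [-0. -0. -1.] dq 0.006
{'shift': array([ 1. ,  4. , -2.6]), 'dr': array([ 0.  ,  0.28, -0.02]), 'pos': array([ 0.5549, -0.0176,  0.115 ]), 'F': array([0.32, 0.49, 0.04]), 'op': 31.2, 't': 15.07, 'T': array([-0.02, -0.  , -0.04])}
```

View pics/s14.png

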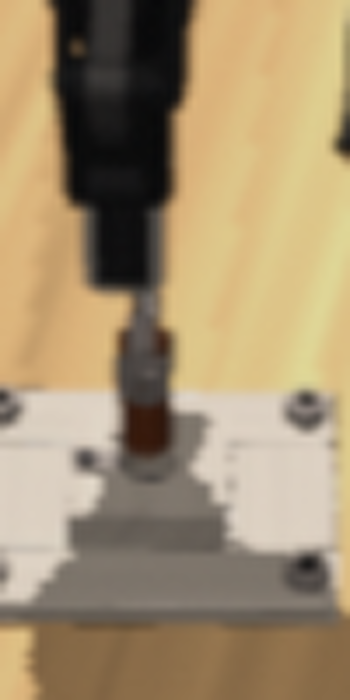

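View pics/t14.png

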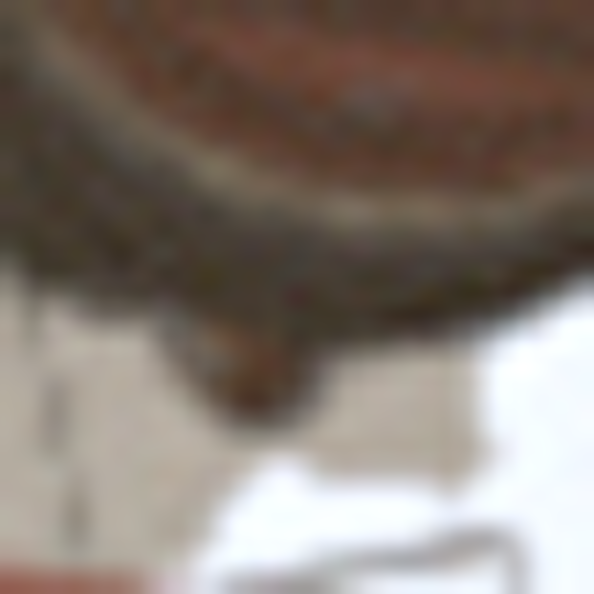

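Request:
{"method": "servo_tool", "body": {"delta_pos": [[0,0.003,-0.0013],[0,0,0],[0,0,0]], "dr": [[0,0,0],[0,0,0],[0,0,0]], "grip": [0.365,0.365,0.365]}}

```text
t: 15.45
tool_pos: [0.5559, -0.0192, 0.1129]
tool_rot: [-1.567, -0.132, 0.13]
contact_force: [-0.9, 0.9, 0.1]
opening: 0.0312
```

```bash
python3 look.py s15 295 165 330 210 16;python3 look.py t15 318 178 345 205 22 top; python3 - <<'E'
from meas import *
d=np.load('s15.npz');im=d['im'];p=d['p'];M=R.from_rotvec(d['r']).as_matrix()
T=lambda a,b,c:p+M@np.array([a,b,c])
print(im[184:202,304:320].sum(2))
Z=np.linspace(.0843-.02,.0843,50)
q=proj('side',[T(-.0033,zz,0) for zz in Z])
print(np.interp(np.arange(186,194),q[:,1],q[:,0]).round(2), proj('side',[T(-.0033,.0843,.0075)]))
e=edges(im,range(187,192),304,319);print(e.round(2))
E
```

```text
p [ 0.5559 -0.0192  0.1129] op 31.3 F [ 0.34 -0.11 -0.3 ] T [0.02 0.05 0.01] t 15.5 zaxis [-0.166  0.986 -0.001] yaxis [ 0.002 -0.    -1.   ] dq 0.003
p [ 0.5558 -0.0192  0.1128] op 31.2 F [ 0.03  0.69 -0.23] T [0.03 0.   0.01] t 15.55 zaxis [-0.166  0.986 -0.001] yaxis [ 0.001 -0.    -1.   ] dq 0.002
[[531 457 305 208 197 188 186 191 198 266 448 547 556 561 557 546]
 [553 475 317 209 191 178 181 191 198 270 464 569 579 579 571 561]
 [607 541 373 218 185 180 180 188 189 267 496 615 627 624 613 601]
 [624 606 461 228 167 164 170 171 152 216 474 608 619 620 618 620]
 [629 615 465 197 111 114 120 118 102 187 433 563 577 577 580 601]
 [632 612 461 183  94  93  97  91  88 134 285 377 386 385 398 502]
 [631 612 462 198  97  92  91  90  85 128 262 342 353 350 357 428]
 [631 594 434 189 101  94  94  91  88 129 263 344 352 351 371 506]
 [625 548 368 179  99  93  92  91  88 131 262 344 353 356 380 520]
 [608 581 456 253 123  99  93  94  97 151 275 350 365 405 452 547]
 [523 490 441 344 185 124 118 125 145 213 301 390 449 535 600 615]
 [436 391 297 257 220 191 189 205 237 265 293 449 550 570 601 621]
 [420 360 269 237 231 246 264 273 276 270 272 332 383 406 530 613]
 [327 316 312 293 263 261 259 263 264 273 296 332 353 372 516 612]
 [374 345 349 346 308 273 252 232 246 291 332 351 353 369 484 565]
 [417 357 351 356 346 338 333 332 339 346 354 356 356 353 368 399]
 [476 365 350 355 350 343 343 346 350 352 355 356 353 351 347 363]
 [386 353 351 354 350 343 341 347 352 354 356 357 356 350 349 349]]
[308.76 308.77 308.79 308.8  308.82 308.83 308.85 308.85] [[308.58113655 194.3470173 ]]
[[187.   306.33 313.68 310.  ]
 [188.   306.38 313.64 310.01]
 [189.   306.39 313.69 310.04]
 [190.   306.42 313.7  310.06]
 [191.   306.37 313.69 310.03]]
```

View pics/s15.png

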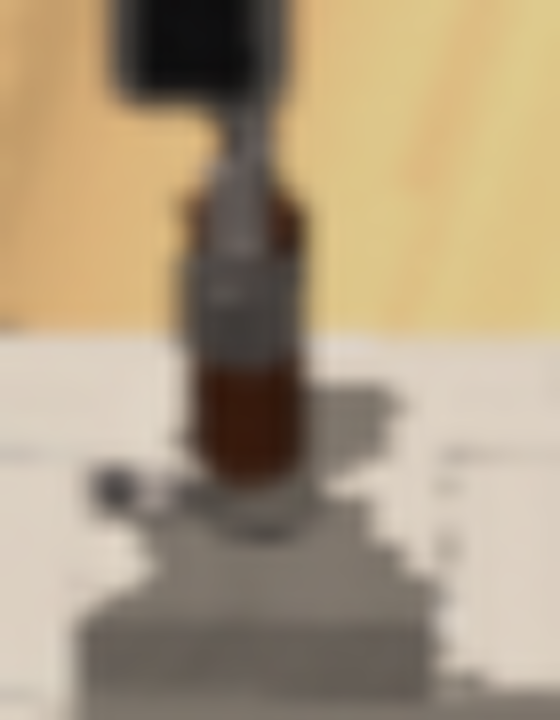

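View pics/t15.png

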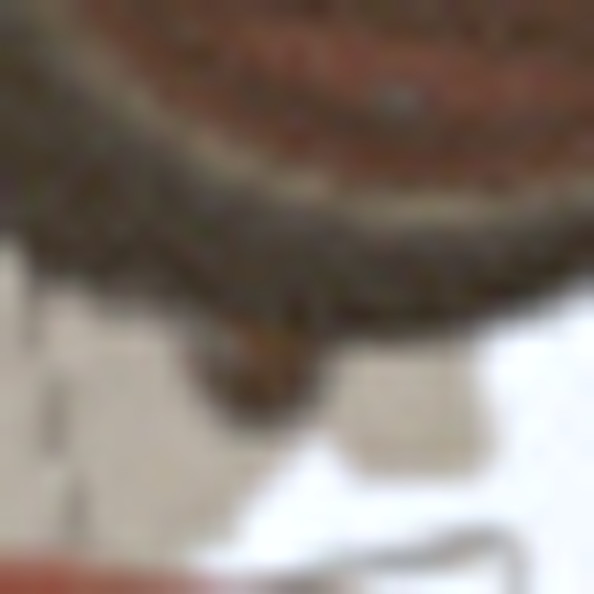

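Request:
{"method": "servo_tool", "body": {"delta_pos": [[-0.0013,0.004,0.0002],[0,0.0,0],[0,0,0]], "dr": [[0,0,0],[0,0,0],[0,0,0]], "grip": [0.365,0.365,0.365]}}

```text
t: 15.92
tool_pos: [0.5544, -0.0191, 0.1085]
tool_rot: [-1.567, -0.132, 0.13]
contact_force: [0.3, -0.2, -0.4]
opening: 0.0313
```

```bash
python3 look.py s16 295 165 330 210 16; python3 - <<'E'
from meas import *
d=np.load('s16.npz');im=d['im'];p=d['p'];M=R.from_rotvec(d['r']).as_matrix()
e=edges(im,range(187,192),304,319);print(e.round(2))
T=lambda a,b,c:p+M@np.array([a,b,c]);print(proj('side',[T(-.0033,.0843,0),T(-.0033,.0843,.0075)]),T(-.0033,.0843,0))
E
```

```text
p [ 0.5542 -0.0191  0.1084] op 31.2 F [0.12 0.32 0.15] T [-0.09 -0.02  0.  ] t 15.97 zaxis [-0.166  0.986 -0.001] yaxis [ 0.001 -0.    -1.   ] dq 0.001
[[187.   306.52 314.33 310.42]
 [188.   306.8  314.4  310.6 ]
 [189.   307.21 314.61 310.91]
 [190.   307.28 314.54 310.91]
 [191.   307.2  314.5  310.85]]
[[309.65964057 193.71425224]
 [309.40117423 196.16418586]] [ 0.5510831  -0.01970182  0.02406227]
```

View pics/s16.png

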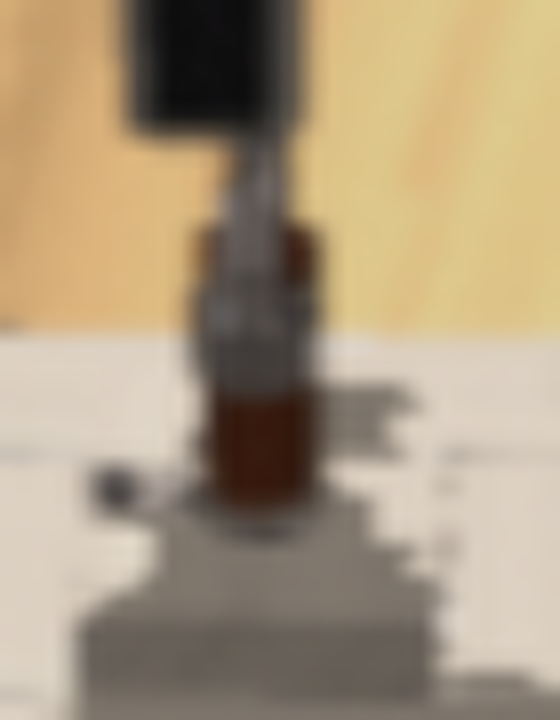

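Request:
{"method": "servo_tool", "body": {"delta_pos": [[0,0.002,-0.0002],[0,0.002,0],[0,0.001,0],[0,0,0]], "dr": [[0,0,0],[0,0,0],[0,0,0],[0,0,0]], "grip": [0.365,0.365,0.365,0.365]}}

```text
t: 16.48
tool_pos: [0.5546, -0.0194, 0.1036]
tool_rot: [-1.568, -0.132, 0.13]
contact_force: [0.3, 0.1, 0.4]
opening: 0.0313
```

```bash
python3 look.py s17 295 165 330 210 16
```

```text
p [ 0.5546 -0.0194  0.1035] op 31.2 F [-0.56  0.57  1.22] T [0.01 0.01 0.01] t 16.52 zaxis [-0.166  0.986 -0.001] yaxis [ 0.002 -0.001 -1.   ] dq 0.002
```

View pics/s17.png

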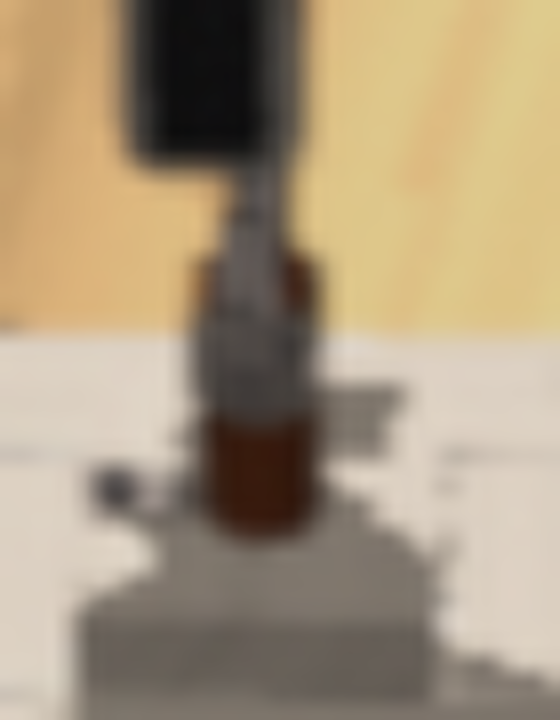

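Request:
{"method": "servo_tool", "body": {"delta_pos": [[0,0.0015,0],[0,0.001,0],[0,0,0]], "dr": [[0,0,0],[0,0,0],[0,0,0]], "grip": [0.365,0.365,0.365]}}

```text
t: 16.9
tool_pos: [0.5559, -0.0196, 0.1028]
tool_rot: [-1.568, -0.135, 0.127]
contact_force: [-1.0, -0.1, 1.6]
opening: 0.0314
```

```bash
python3 look.py s18 295 165 330 210 16
```

```text
p [ 0.5559 -0.0196  0.1028] op 31.0 F [-0.32  0.54  1.84] T [ 0.03  0.14 -0.05] t 16.95 zaxis [-0.166  0.986 -0.002] yaxis [ 0.005 -0.001 -1.   ] dq 0.001
```

View pics/s18.png

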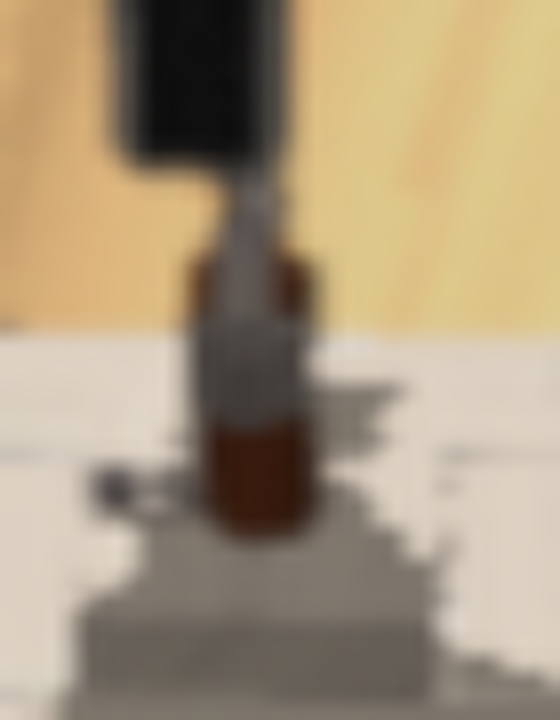

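Request:
{"method": "servo_tool", "body": {"delta_pos": [[-0.0013,0.001,0.0],[0,0.002,0],[0,0.002,0]], "dr": [[0,0,-0.2],[0,0,0],[0,0,0]], "grip": [0.365,0.365,0.365]}}

```text
t: 17.32
tool_pos: [0.5557, -0.0201, 0.0989]
tool_rot: [-1.569, -0.14, 0.122]
contact_force: [0.1, 0.4, -0.5]
opening: 0.0315
```

```bash
python3 look.py s19 295 165 330 210 16
```

```text
p [ 0.5552 -0.0201  0.0982] op 31.6 F [ 0.15 -1.11 -0.17] T [-0.1  -0.05 -0.01] t 17.38 zaxis [-0.166  0.986 -0.003] yaxis [ 0.011 -0.001 -1.   ] dq 0.007
```

View pics/s19.png

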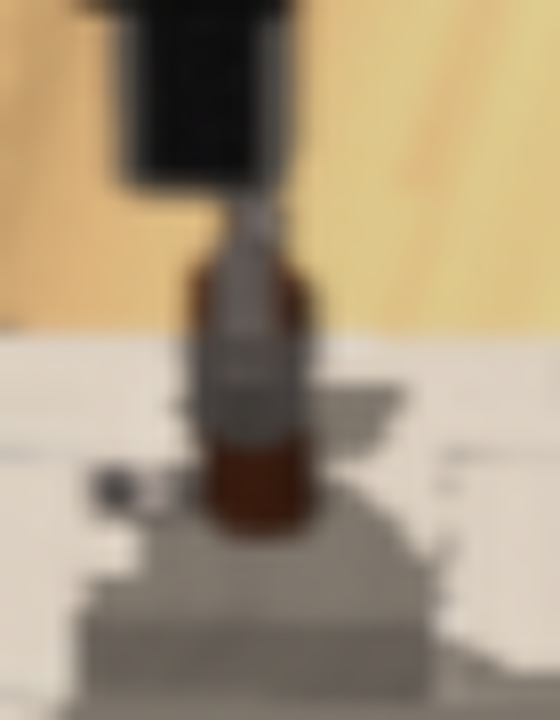

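```bash
python3 - <<'E'
from h import *
print(go([.5548,-.0197,.095],.167+np.pi/2))
E
```

```text
{'shift': array([-0.4,  3.2,  0.4]), 'dr': array([ 0.15, -0.01,  0.59]), 'pos': array([ 0.5552, -0.0201,  0.0982]), 'F': array([ 0.15, -1.11, -0.17]), 'op': 31.6, 't': 17.38, 'T': array([-0.1 , -0.05, -0.01])}
```

Request:
{"method": "servo_tool", "body": {"delta_pos": [[-0.0004,0.002,0.0004],[0,0.002,0],[0,0.002,0],[0,0,0]], "dr": [[0.1,0,0.6],[0,0,0],[0,0,0],[0,0,0]], "grip": [0.365,0.365,0.365,0.365]}}

```text
t: 17.88
tool_pos: [0.5548, -0.02, 0.0913]
tool_rot: [-1.568, -0.131, 0.131]
contact_force: [0.5, -0.9, 1.4]
opening: 0.0311
```

```bash
python3 look.py s20 295 165 330 210 16; python3 - <<'E'
from h import *
print(go([.5548,-.0197,.09],.167+np.pi/2))
E
```

```text
p [ 0.5548 -0.02    0.0913] op 31.0 F [ 1.14 -0.95  0.87] T [-0.14 -0.17  0.03] t 17.93 zaxis [-0.166  0.986 -0.001] yaxis [-0.    -0.001 -1.   ] dq 0.001
{'shift': array([0.1, 1.3, 0.3]), 'dr': array([ 0.08, -0.01, -0.04]), 'pos': array([ 0.5548, -0.02  ,  0.0913]), 'F': array([ 1.14, -0.95,  0.87]), 'op': 31.0, 't': 17.93, 'T': array([-0.14, -0.17,  0.03])}
```

View pics/s20.png

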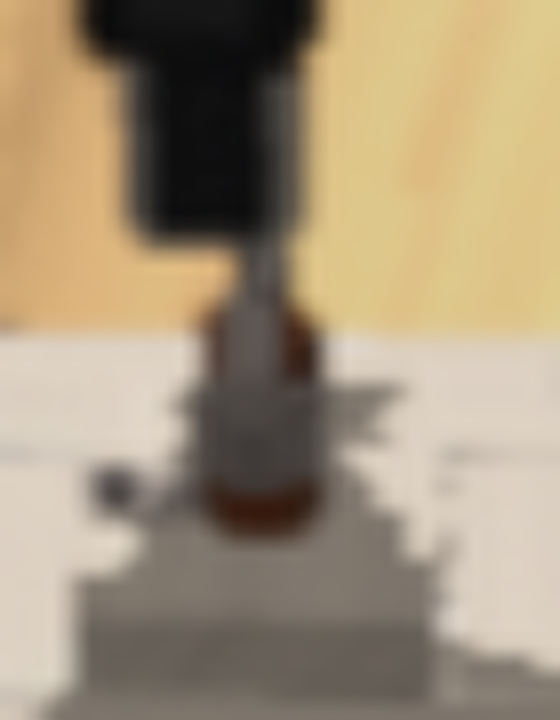

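Request:
{"method": "servo_tool", "body": {"delta_pos": [[0,0.002,0],[0,0.002,0],[0,0.001,0]], "dr": [[0,0,0],[0,0,0],[0,0,0]], "grip": [0.365,0.365,0.365]}}

```text
t: 18.3
tool_pos: [0.5553, -0.0199, 0.0874]
tool_rot: [-1.568, -0.131, 0.131]
contact_force: [-0.7, -0.3, 4.2]
opening: 0.0312
```

```bash
python3 look.py s21 295 165 330 210 16; python3 - <<'E'
from h import *
print(go([.5548,-.0197,.09],.167+np.pi/2))
E
```

```text
p [ 0.5553 -0.0199  0.0873] op 31.4 F [-1.07  0.42  4.16] T [-0.02  0.18  0.01] t 18.35 zaxis [-0.166  0.986 -0.001] yaxis [ 0.    -0.001 -1.   ] dq 0.003
{'shift': array([-0.4, -2.7,  0.3]), 'dr': array([ 0.08, -0.01,  0.01]), 'pos': array([ 0.5553, -0.0199,  0.0873]), 'F': array([-1.07,  0.42,  4.16]), 'op': 31.4, 't': 18.35, 'T': array([-0.02,  0.18,  0.01])}
```

View pics/s21.png

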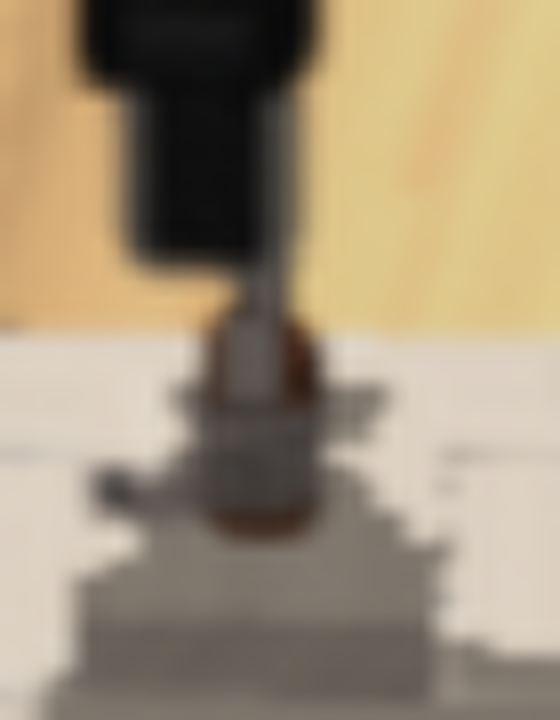

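Request:
{"method": "servo_tool", "body": {"delta_pos": [[0,0,0],[0,0,0],[0,0,0],[0,0,0]], "dr": [[0,0,0],[0,0,0],[0,0,0],[0,0,0]], "grip": [0.34,0.31,0.285,0.28]}}

```text
t: 18.85
tool_pos: [0.5534, -0.0195, 0.0847]
tool_rot: [-1.567, -0.128, 0.134]
contact_force: [-1.0, -0.5, -0.4]
opening: 0.0246
```

```bash
python3 look.py s22 295 165 330 210 16; python3 - <<'E'
from h import *
print(go([.5548,-.0197,.09],.167+np.pi/2))
E
```

```text
p [ 0.5533 -0.0194  0.0847] op 24.5 F [ 0.55 -0.31 -1.14] T [-0.02  0.08 -0.03] t 18.9 zaxis [-0.166  0.986  0.   ] yaxis [-0.004 -0.    -1.   ] dq 0.003
{'shift': array([ 1.4, -5.3, -0.5]), 'dr': array([-0.02, -0.01, -0.22]), 'pos': array([ 0.5533, -0.0194,  0.0847]), 'F': array([ 0.55, -0.31, -1.14]), 'op': 24.5, 't': 18.9, 'T': array([-0.02,  0.08, -0.03])}
```

View pics/s22.png

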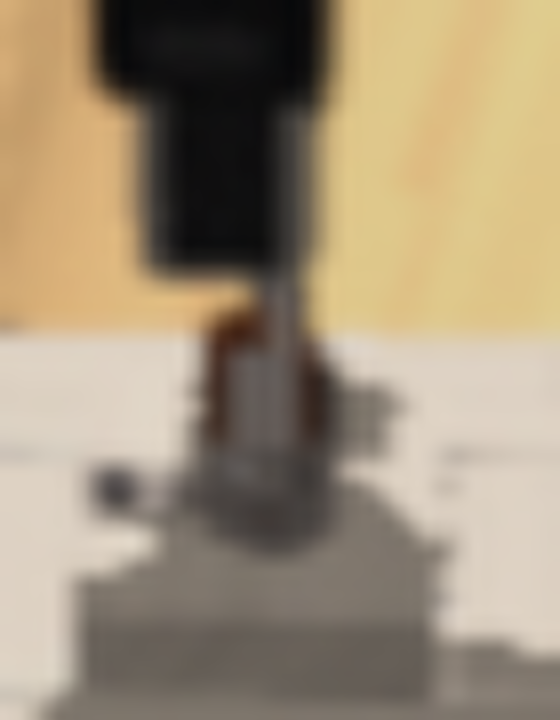

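Request:
{"method": "servo_tool", "body": {"delta_pos": [[0.001,-0.004,0],[0,-0.01,0],[0,-0.012,0],[0,-0.012,0],[0,0,0]], "dr": [[0,0,0],[0,0,0],[0,0,0],[0,0,0],[0,0,0]], "grip": [0.28,0.28,0.28,0.28,0.28]}}

```text
t: 19.52
tool_pos: [0.5554, -0.0194, 0.1267]
tool_rot: [-1.567, -0.13, 0.132]
contact_force: [-1.0, -0.3, -0.0]
opening: 0.0248
```

```bash
python3 look.py s23 280 130 340 220 8;python3 look.py t23 310 170 355 215 12 top; python3 - <<'E'
from h import *
print(go([.5548,-.0197,.09],.167+np.pi/2))
E
```

```text
p [ 0.5549 -0.0193  0.1259] op 24.3 F [-0.52 -0.07 -0.51] T [-0.06 -0.05 -0.01] t 19.57 zaxis [-0.166  0.986  0.   ] yaxis [-0.003 -0.    -1.   ] dq 0.017
p [ 0.5544 -0.0192  0.1251] op 24.1 F [-0.57  0.15  0.27] T [ 0.01 -0.02 -0.06] t 19.62 zaxis [-0.166  0.986  0.   ] yaxis [-0.004 -0.    -1.   ] dq 0.015
{'shift': array([ 0.4, 35.1, -0.5]), 'dr': array([-0.03, -0.01, -0.23]), 'pos': array([ 0.5544, -0.0192,  0.1251]), 'F': array([-0.57,  0.15,  0.27]), 'op': 24.1, 't': 19.62, 'T': array([ 0.01, -0.02, -0.06])}
```

View pics/s23.png

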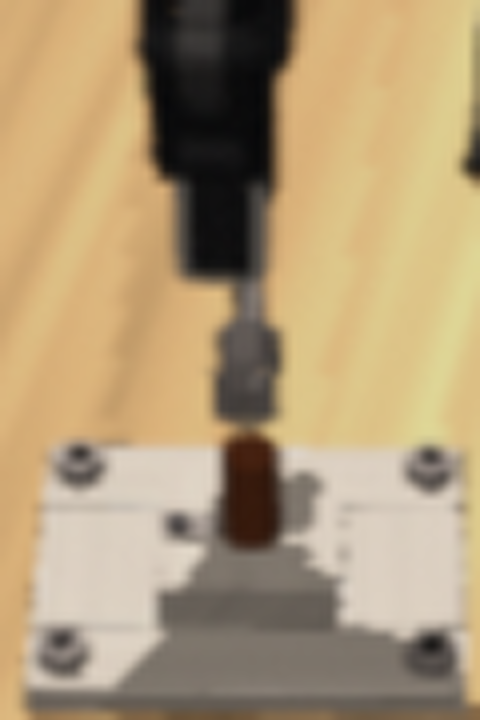

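View pics/t23.png

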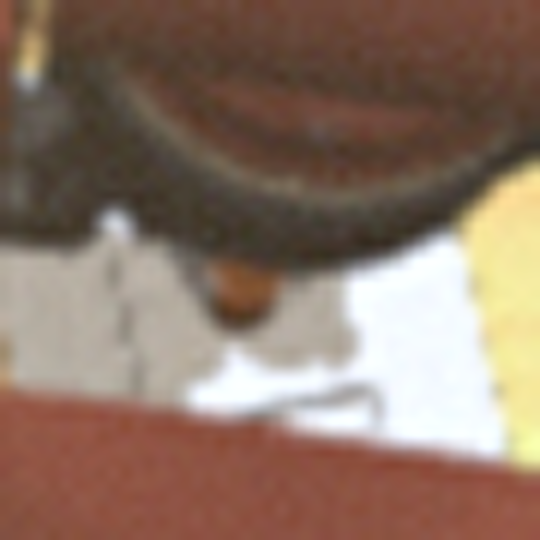

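Request:
{"method": "servo_tool", "body": {"delta_pos": [[0,0,0],[0,0,0],[0,0,0],[0,0,0],[0,0.0,0]], "dr": [[0,0,-0.2],[0,0,0],[0,0,0],[0,0,0],[0,0,0]], "grip": [0.3,0.33,0.35,0.37,0.372], "grip_force": 22}}

```text
t: 20.25
tool_pos: [0.5532, -0.019, 0.1231]
tool_rot: [-1.566, -0.128, 0.134]
contact_force: [0.4, -0.4, -1.0]
opening: 0.0317
```

```bash
python3 look.py s24 295 150 330 210 12;python3 - <<'E'
from meas import *
d=np.load('s24.npz');im=d['im']
print(go([.5548,-.0197,.09],.167+np.pi/2))
print(im[170:202,302:320].sum(2))
E
```

```text
p [ 0.5532 -0.019   0.1232] op 31.9 F [ 0.18  0.45 -0.9 ] T [-0.01 -0.01  0.01] t 20.3 zaxis [-0.166  0.986  0.002] yaxis [-0.004  0.001 -1.   ] dq 0.002
{'shift': array([ 1.6, 33.2, -1. ]), 'dr': array([-0.09, -0.01, -0.2 ]), 'pos': array([ 0.5532, -0.019 ,  0.1232]), 'F': array([ 0.18,  0.45, -0.9 ]), 'op': 31.9, 't': 20.3, 'T': array([-0.01, -0.01,  0.01])}
[[516 523 527 529 533 534 522 426 271 224 233 281 436 533 544 551 554 557]
 [517 523 528 530 531 533 521 427 290 258 257 272 426 534 546 553 555 557]
 [519 527 528 532 533 533 514 418 292 261 257 278 429 532 550 555 557 557]
 [523 527 529 533 534 528 494 396 286 263 255 262 402 512 539 554 557 556]
 [523 528 531 533 531 504 427 338 292 276 267 235 305 417 505 549 556 553]
 [524 529 530 532 524 446 311 285 306 298 288 231 209 294 457 547 555 548]
 [528 528 530 532 523 423 277 256 260 248 239 206 200 280 449 548 556 548]
 [526 528 531 534 520 418 261 220 222 216 213 200 197 267 447 545 556 556]
 [525 530 533 534 525 432 268 206 205 211 206 185 187 262 445 545 556 557]
 [527 531 533 534 527 449 296 203 193 201 192 167 179 253 444 
[... 963 characters left out ...]
154 278 344 349 349 370]
 [574 594 608 607 586 433 176  94  93  94  90  89 132 263 344 350 356 413]
 [354 449 526 541 538 415 186  96  91  90  89  89 128 263 344 353 372 506]
 [229 335 445 483 462 346 172  94  93  91  91  86 127 262 345 356 416 544]
 [259 351 436 459 410 268 138  95  92  91  94  92 146 275 344 370 503 604]
 [441 421 431 468 427 293 188 126 109 103 108 133 218 313 350 368 486 587]
 [612 613 608 577 469 355 289 224 196 189 200 235 300 347 353 353 379 493]
 [629 634 620 520 385 354 345 332 328 330 335 341 348 354 356 350 350 378]
 [630 631 596 481 368 353 349 343 341 344 348 353 354 353 353 349 346 349]
 [629 619 526 385 353 353 349 343 341 344 350 354 352 356 353 350 347 346]]
```

View pics/s24.png

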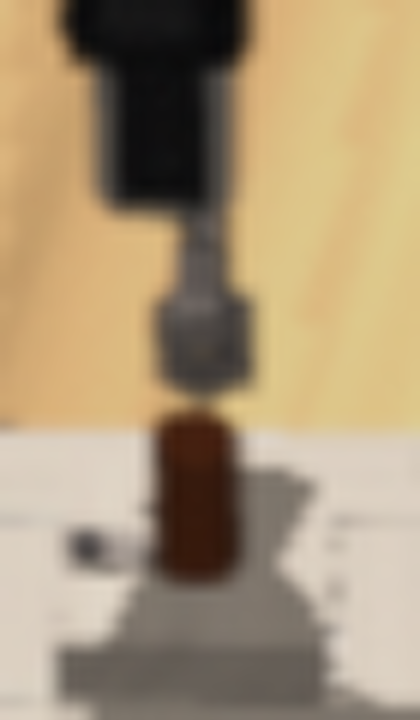

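```bash
python3 - <<'E'
from meas import *
for zt in (.040,.042,.044,.046,.048,.050,.054): print(zt, proj('side',[[.5514,-.0195-.0075,zt]]).round(2)+[1.34,.55])
E
```

```text
0.04 [[311.6  185.97]]
0.042 [[311.59 185.21]]
0.044 [[311.58 184.45]]
0.046 [[311.57 183.69]]
0.048 [[311.56 182.92]]
0.05 [[311.55 182.15]]
0.054 [[311.53 180.61]]
```

Request:
{"method": "servo_tool", "body": {"delta_pos": [[0.001,0.003,0],[0,0.003,0],[0,0,0],[0,0,0]], "dr": [[0,0,-0.2],[0,0,0],[0,0,0],[0,0,0]], "grip": [0.372,0.372,0.372,0.372]}}

```text
t: 20.8
tool_pos: [0.5542, -0.0188, 0.1165]
tool_rot: [-1.565, -0.131, 0.131]
contact_force: [0.2, 0.4, -0.9]
opening: 0.0318
```

Request:
{"method": "servo_tool", "body": {"delta_pos": [[0,0.003,0],[0,0.003,0],[0,0,0]], "dr": [[0.1,0,0],[0,0,0],[0,0,0]], "grip": [0.372,0.372,0.372]}}

```text
t: 21.18
tool_pos: [0.5542, -0.0188, 0.1101]
tool_rot: [-1.563, -0.131, 0.131]
contact_force: [0.8, -0.5, -0.9]
opening: 0.0321
```

```bash
python3 look.py s25 295 150 330 210 12;python3 - <<'E'
from meas import *
print(go([.5542,-.0193,.108],.167+np.pi/2))
E
```

```text
p [ 0.5543 -0.0189  0.1103] op 31.8 F [ 0.41  0.1  -1.34] T [ 0.01 -0.11  0.01] t 21.23 zaxis [-0.166  0.986  0.003] yaxis [-0.     0.003 -1.   ] dq 0.003
{'shift': array([-0.1,  2.3, -0.4]), 'dr': array([-0.2 , -0.01,  0.01]), 'pos': array([ 0.5543, -0.0189,  0.1103]), 'F': array([ 0.41,  0.1 , -1.34]), 'op': 31.8, 't': 21.23, 'T': array([ 0.01, -0.11,  0.01])}
```

View pics/s25.png

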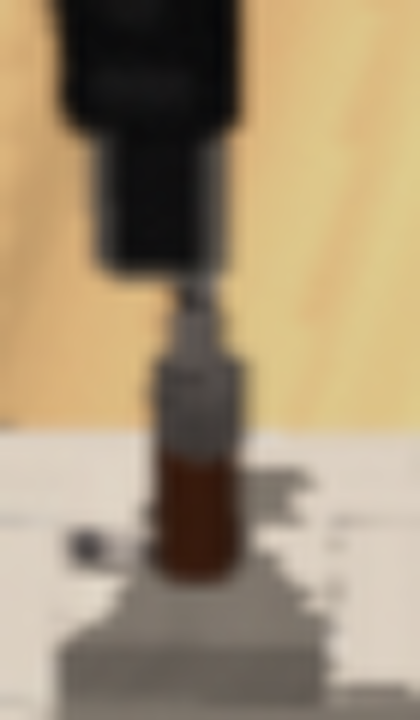

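Request:
{"method": "servo_tool", "body": {"delta_pos": [[0,0.0015,-0.0003],[0,0.0,0]], "dr": [[-0.2,0,0],[0,0,0]], "grip": [0.372,0.372]}}

```text
t: 21.48
tool_pos: [0.5545, -0.0192, 0.109]
tool_rot: [-1.567, -0.132, 0.13]
contact_force: [0.4, -0.3, -1.1]
opening: 0.0317
```

Request:
{"method": "servo_tool", "body": {"delta_pos": [[0,0.0015,0],[0,0.0,0]], "dr": [[0,0,0],[0,0,0]], "grip": [0.372,0.372]}}

```text
t: 21.72
tool_pos: [0.5555, -0.0193, 0.1089]
tool_rot: [-1.568, -0.133, 0.129]
contact_force: [0.1, 0.5, 0.7]
opening: 0.0322
```

Request:
{"method": "servo_tool", "body": {"delta_pos": [[-0.001,0.003,0],[0,0.003,0]], "dr": [[0,0,0.2],[0,0,0]], "grip": [0.372,0.372]}}

```text
t: 21.98
tool_pos: [0.5581, -0.0199, 0.1082]
tool_rot: [-1.57, -0.137, 0.125]
contact_force: [-1.4, 0.3, 10.9]
opening: 0.0319
```

```bash
python3 - <<'E'
from meas import *
print(go([.5542,-.0193,.108],.167+np.pi/2))
E
```

```text
{'shift': array([-3.7,  0.2,  1.2]), 'dr': array([ 0.2 , -0.01,  0.4 ]), 'pos': array([ 0.5581, -0.0199,  0.1082]), 'F': array([-1.45,  0.34, 10.89]), 'op': 31.9, 't': 21.98, 'T': array([ 0.1 ,  0.32, -0.04])}
```

```bash
python3 look.py s26 295 150 330 210 12
```

```text
p [ 0.5582 -0.0199  0.1083] op 32.1 F [-1.23 -0.21 10.7 ] T [ 0.19  0.29 -0.01] t 22.02 zaxis [-0.166  0.986 -0.003] yaxis [ 0.008 -0.002 -1.   ] dq 0.007
```

View pics/s26.png

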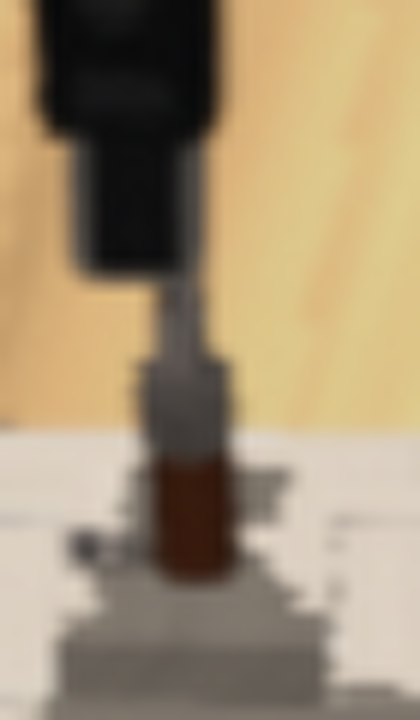

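Request:
{"method": "servo_tool", "body": {"delta_pos": [[-0.003,0.0025,0.0003],[-0.002,0.003,0]], "dr": [[0.2,0,0.4],[0,0,0]], "grip": [0.372,0.372]}}

```text
t: 22.28
tool_pos: [0.5574, -0.0206, 0.1082]
tool_rot: [-1.568, -0.139, 0.123]
contact_force: [-1.1, 1.2, 11.2]
opening: 0.0317
```

Request:
{"method": "servo_tool", "body": {"delta_pos": [[-0.002,0.0037,0.0003],[-0.002,0.0037,0]], "dr": [[0,0,0.4],[0,0,0]], "grip": [0.372,0.372]}}

```text
t: 22.52
tool_pos: [0.5585, -0.0211, 0.1081]
tool_rot: [-1.57, -0.142, 0.119]
contact_force: [-1.2, 0.9, 12.2]
opening: 0.0317
```

```bash
python3 look.py s27 295 150 330 210 12
```

```text
p [ 0.5584 -0.0211  0.1081] op 31.8 F [-0.23  1.21 12.2 ] T [ 0.34  0.28 -0.03] t 22.57 zaxis [-0.166  0.986 -0.004] yaxis [ 0.015 -0.002 -1.   ] dq 0.005
```

View pics/s27.png

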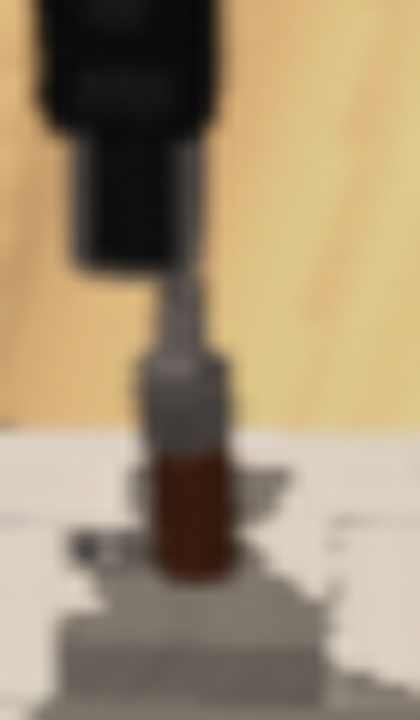

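Request:
{"method": "servo_tool", "body": {"delta_pos": [[-0.002,0.0042,0.001],[-0.002,0.0042,0.0005],[-0.002,0.0042,0.0005]], "dr": [[0,0,0.6],[0,0,0.3],[0,0,0]], "grip": [0.372,0.372,0.372]}}

```text
t: 22.95
tool_pos: [0.561, -0.0208, 0.1077]
tool_rot: [-1.574, -0.146, 0.116]
contact_force: [-0.6, 1.9, 12.9]
opening: 0.0316
```

Request:
{"method": "servo_tool", "body": {"delta_pos": [[0,-0.002,0],[0,-0.006,0],[0,0,0]], "dr": [[0,0,0],[0,0,0],[0,0,0]], "grip": [0.372,0.372,0.372]}}

```text
t: 23.32
tool_pos: [0.5607, -0.0207, 0.116]
tool_rot: [-1.574, -0.146, 0.116]
contact_force: [0.7, -0.2, -0.1]
opening: 0.032
```

```bash
python3 look.py s28 295 150 330 210 12; python3 - <<'E'
from meas import *
for i in range(4):
    ctrl.get_image('side'); print(go([.5542,-.0193,.114],.167+np.pi/2))
E
```

```text
p [ 0.5604 -0.0206  0.1155] op 32.0 F [ 0.47 -0.8  -0.47] T [ 0.05 -0.   -0.01] t 23.38 zaxis [-0.165  0.986 -0.009] yaxis [ 0.019 -0.006 -1.   ] dq 0.009
{'shift': array([-5.7,  1.1,  2.3]), 'dr': array([ 0.49, -0.04,  0.99]), 'pos': array([ 0.5602, -0.0206,  0.1153]), 'F': array([-0.61,  0.47, -1.03]), 'op': 31.6, 't': 23.43, 'T': array([-0.06,  0.03,  0.01])}
{'shift': array([-5.8,  1.1,  2.3]), 'dr': array([ 0.49, -0.04,  0.99]), 'pos': array([ 0.5602, -0.0206,  0.1152]), 'F': array([-0.09, -0.16,  0.17]), 'op': 31.9, 't': 23.48, 'T': array([ 0.02, -0.01, -0.01])}
{'shift': array([-5.8,  1.1,  2.3]), 'dr': array([ 0.49, -0.04,  0.99]), 'pos': array([ 0.5603, -0.0206,  0.1152]), 'F': array([-0.07, -0.17, -0.48]), 'op': 31.9, 't': 23.52, 'T': array([ 0.07, -0.01,  0.  ])}
{'shift': array([-5.9,  1.2,  2.3]), 'dr': array([ 0.49, -0.04,  0.99]), 'pos': array([ 0.5603, -0.0206,  0.1153]), 'F': array([ 0.39, -0.12,  0.45]), 'op': 32.0, 't': 23.57, 'T': array([ 0.01,  0.01, -0.03])}
```

View pics/s28.png

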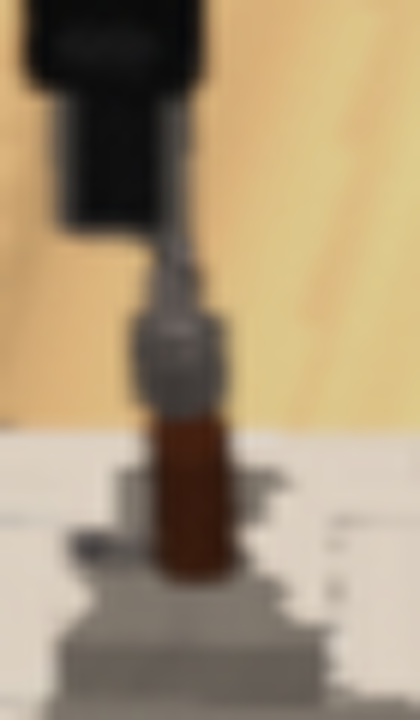

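Request:
{"method": "servo_tool", "body": {"delta_pos": [[-0.001,0,0.0012],[0,0,0],[0,0,0]], "dr": [[0.5,0,1.0],[0,0,0],[0,0,0]], "grip": [0.372,0.372,0.372]}}

```text
t: 23.95
tool_pos: [0.5588, -0.0195, 0.1147]
tool_rot: [-1.566, -0.129, 0.132]
contact_force: [0.1, 0.2, -2.2]
opening: 0.0319
```

```bash
python3 look.py s29 290 130 335 210 9; python3 - <<'E'
from meas import *
print(go([.5542,-.0193,.114],.167+np.pi/2))
E
```

```text
p [ 0.5588 -0.0195  0.1147] op 31.7 F [-0.02 -0.31 -0.08] T [-0.06 -0.01  0.  ] t 24.0 zaxis [-0.165  0.986  0.001] yaxis [-0.002  0.001 -1.   ] dq 0.003
{'shift': array([-4.5,  0.7,  1. ]), 'dr': array([-0.06, -0.04, -0.13]), 'pos': array([ 0.5588, -0.0195,  0.1147]), 'F': array([-0.02, -0.31, -0.08]), 'op': 31.7, 't': 24.0, 'T': array([-0.06, -0.01,  0.  ])}
```

View pics/s29.png

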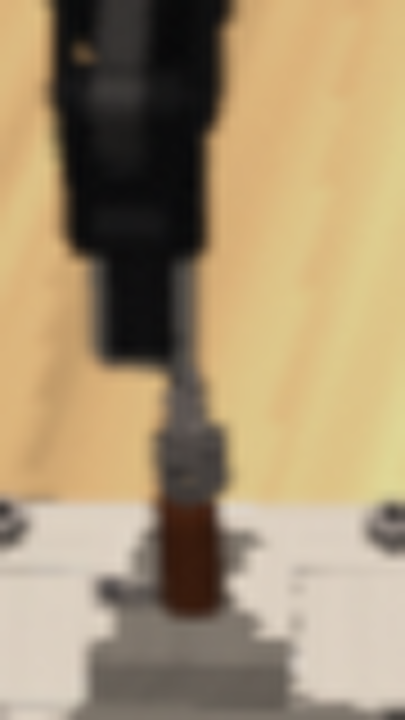

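Request:
{"method": "servo_tool", "body": {"delta_pos": [[0,0.003,0],[0,0.003,0],[-0.003,0.003,0]], "dr": [[0,0,0],[0,0,0],[0,0,0]], "grip": [0.372,0.372,0.372]}}

```text
t: 24.38
tool_pos: [0.5578, -0.02, 0.1078]
tool_rot: [-1.566, -0.133, 0.128]
contact_force: [0.2, 0.1, 12.8]
opening: 0.0316
```

Request:
{"method": "servo_tool", "body": {"delta_pos": [[-0.003,0.0042,0.0003],[-0.003,0.0042,0.0003]], "dr": [[0,0,0.2],[0,0,0.2]], "grip": [0.372,0.372]}}

```text
t: 24.62
tool_pos: [0.5581, -0.0206, 0.1077]
tool_rot: [-1.568, -0.139, 0.122]
contact_force: [-0.5, 2.4, 13.6]
opening: 0.0317
```

Request:
{"method": "servo_tool", "body": {"delta_pos": [[-0.003,0.0046,0.001],[-0.003,0.0046,0.001],[-0.003,0.0044,0.001]], "dr": [[0,0,0.2],[0,0,0.2],[0,0,0]], "grip": [0.372,0.372,0.372]}}

```text
t: 25.0
tool_pos: [0.5585, -0.0199, 0.1078]
tool_rot: [-1.573, -0.152, 0.109]
contact_force: [-1.9, 0.7, 13.9]
opening: 0.0319
```

```bash
python3 look.py s30 290 130 335 210 9; python3 - <<'E'
from meas import *
print(go([.5542,-.0193,.114],.167+np.pi/2))
E
```

```text
p [ 0.5584 -0.0199  0.1078] op 32.0 F [-1.93  0.94 13.26] T [ 0.17  0.22 -0.05] t 25.05 zaxis [-0.165  0.986 -0.008] yaxis [ 0.028 -0.004 -1.   ] dq 0.009
{'shift': array([-3.9, -6.3,  1.2]), 'dr': array([ 0.47, -0.08,  1.53]), 'pos': array([ 0.5584, -0.0199,  0.1078]), 'F': array([-1.93,  0.94, 13.26]), 'op': 32.0, 't': 25.05, 'T': array([ 0.17,  0.22, -0.05])}
```

View pics/s30.png

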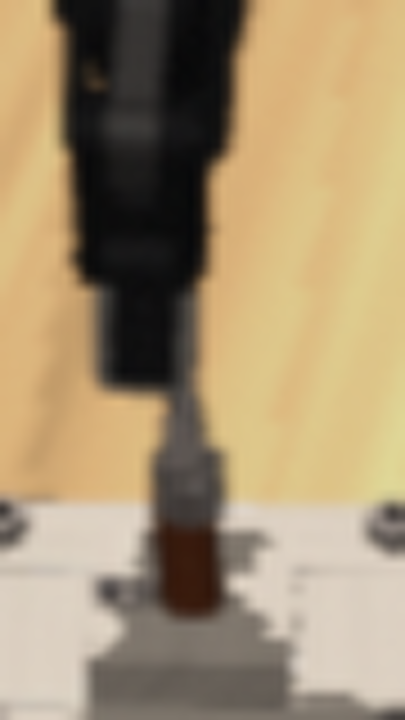

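Request:
{"method": "servo_tool", "body": {"delta_pos": [[0,-0.004,0],[0,-0.015,0],[0,-0.02,0],[0,-0.025,0],[0,-0.01,0]], "dr": [[0,0,0],[0.2,0,0.5],[0.2,0,0.5],[0,0,0.5],[0,0,0]], "grip": [0.372,0.372,0.372,0.372,0.372]}}

```text
t: 25.68
tool_pos: [0.5562, -0.0197, 0.1843]
tool_rot: [-1.567, -0.128, 0.133]
contact_force: [-0.4, -0.3, -0.9]
opening: 0.0317
```

```bash
python3 look.py s31 270 90 350 220 5.5; python3 - <<'E'
from meas import *
print(go([.4884,-.2402,.16],.03+np.pi/2))
E
```

```text
p [ 0.5565 -0.0198  0.185 ] op 31.9 F [0.78 0.07 0.63] T [ 0.04 -0.01  0.  ] t 25.73 zaxis [-0.165  0.986 -0.   ] yaxis [-0.002 -0.001 -1.   ] dq 0.038
{'shift': array([-103.4,   25.4, -206.2]), 'dr': array([ 0.03,  7.77, -0.13]), 'pos': array([ 0.5565, -0.0198,  0.185 ]), 'F': array([0.78, 0.07, 0.63]), 'op': 31.9, 't': 25.73, 'T': array([ 0.04, -0.01,  0.  ])}
```

View pics/s31.png

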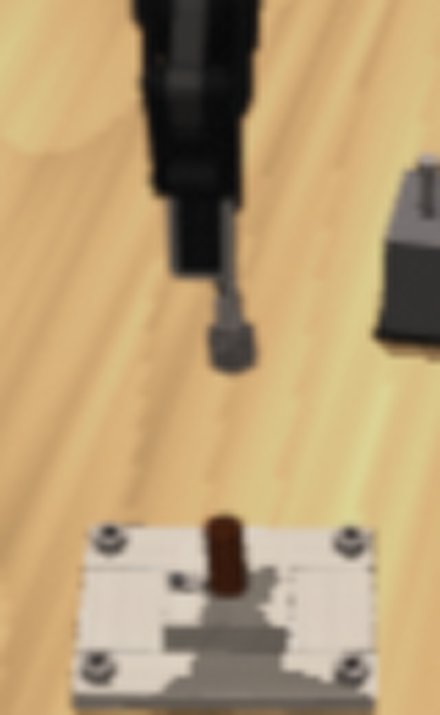

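```bash
python3 - <<'E'
from meas import *
d=np.load('s31.npz');im=d['im'];p=d['p'];M=R.from_rotvec(d['r']).as_matrix()
T=lambda a,b,c:p+M@np.array([a,b,c])
f=lambda X:((proj('side',X)+.5-[270,90])*5.5-.5).round(1).tolist()
print('finger',f([T(-.011,.012,.018),T(.011,.012,.018)]),'jaw',f([T(-.0033,.063,.007),T(-.0033,.049,.007),T(-.0083,.063,.007)]))
print(im[148:158,300:322].sum(2)); print(im[136:140,296:318].sum(2))
E
```

```text
finger [[229.0, 263.8], [161.7, 261.7]] jaw [[210.5, 368.6], [209.8, 335.3], [225.1, 369.1]]
[[507 510 504 494 482 476 475 462 402 310 266 259 270 271 327 412 474 503
  509 513 517 524]
 [505 504 496 487 476 475 473 415 306 258 258 255 268 246 227 279 420 500
  512 513 519 525]
 [505 501 491 480 474 474 471 391 250 200 209 216 228 216 207 243 396 495
  511 514 523 528]
 [500 494 486 477 472 476 475 383 238 207 212 210 213 204 197 224 373 484
  510 519 524 531]
 [498 490 480 473 472 479 480 392 240 207 219 209 202 188 181 212 351 471
  509 521 526 536]
 [492 483 475 471 472 483 489 413 269 218 219 197 195 194 189 208 327 457
  510 523 529 534]
 [487 479 471 471 475 486 494 429 284 198 187 176 182 191 191 206 320 454
  513 524 532 535]
 [483 474 470 473 480 494 498 441 306 197 182 179 182 187 192 217 344 468
  517 526 534 539]
 [478 470 467 472 483 497 505 464 353 245 204 183 185 197 229 278 388 484
  519 529 534 540]
 [470 465 467 475 488 505 510 506 459 382 315 270 258 280 345 423 480 514
  524 531 536 542]]
[[499 504 508 493 387 224 126  55  41  45  45  46  44  59 159 228 304 436
  500 488 483 498]
 [503 514 524 508 395 231 135  58  43  46  43  45  41  57 159 230 305 437
  493 483 485 504]
 [509 526 532 513 406 249 150  68  55  53  55  52  50  68 160 227 300 426
  485 482 492 507]
 [517 531 529 510 431 306 205 152 141 138 134 128 117 123 182 230 302 420
  475 480 499 510]]
```

Request:
{"method": "servo_tool", "body": {"delta_pos": [[-0.02,0,-0.04],[-0.025,0,-0.05],[-0.025,0,-0.05],[-0.025,0,-0.05],[-0.004,0,-0.01]], "dr": [[0,0,0],[0,0,0],[0,0,0],[0,2.5,0],[0,2.5,0]], "grip": [0.372,0.372,0.372,0.372,0.372]}}

```text
t: 26.35
tool_pos: [0.4882, -0.2371, 0.1816]
tool_rot: [-1.568, -0.058, 0.067]
contact_force: [0.5, 0.0, -0.6]
opening: 0.0317
```

```bash
python3 - <<'E'
from meas import *
print(go([.4884,-.2402,.16],.03+np.pi/2))
E
```

```text
{'shift': array([ 0.1, 21.6, -3.1]), 'dr': array([-0.13,  2.84, -0.35]), 'pos': array([ 0.4882, -0.2371,  0.1816]), 'F': array([ 0.5 ,  0.04, -0.57]), 'op': 31.7, 't': 26.35, 'T': array([ 0.04, -0.08,  0.02])}
```

Request:
{"method": "servo_tool", "body": {"delta_pos": [[0,0.005,-0.003],[0,0.005,0],[0,0,0],[0,0,0]], "dr": [[0,1.4,-2],[0,1.4,-2],[0,0,0],[0,0,0]], "grip": [0.372,0.372,0.372,0.372]}}

```text
t: 26.85
tool_pos: [0.4883, -0.237, 0.1686]
tool_rot: [-1.562, -0.075, -0.028]
contact_force: [0.1, 0.4, -0.1]
opening: 0.0321
```

```bash
python3 look.py s32 320 20 400 160 5; python3 - <<'E'
from meas import *
print(go([.4884,-.2402,.13],.03+np.pi/2))
d=np.load('s32.npz');im=d['im'];p=d['p'];M=R.from_rotvec(d['r']).as_matrix()
ax=np.array([.9995,.03,0]); yy=np.array([-.03,.9995,0])
f=lambda X:((proj('side',X)+.5-[320,20])*5-.5).round(1).tolist()
g=p-M[:,1]*.005-M[:,0]*.0033
J=g-[0,0,.068]
print('expected upright: jaw',f([J+yy*.007]),'jaw top',f([J+yy*.007+[0,0,.014]]), 'heel',f([g+[0,0,.042]]))
print('finger',f([p+M@np.array([-.011,.012,.018]),p+M@np.array([.011,.012,.018])]))
E
```

```text
p [ 0.4883 -0.237   0.1686] op 31.7 F [ 0.49  0.31 -0.87] T [ 0.01  0.05 -0.  ] t 26.9 zaxis [-0.03   1.     0.008] yaxis [ 0.065  0.01  -0.998] dq 0.008
{'shift': array([-2.5, 38.5, -3.5]), 'dr': array([-0.44,  0.01,  3.77]), 'pos': array([ 0.4883, -0.237 ,  0.1686]), 'F': array([ 0.49,  0.31, -0.87]), 'op': 31.7, 't': 26.9, 'T': array([ 0.01,  0.05, -0.  ])}
expected upright: jaw [[205.3, 449.9]] jaw top [[207.2, 422.3]] heel [[223.1, 211.1]]
finger [[224.4, 361.5], [173.4, 353.6]]
```

View pics/s32.png

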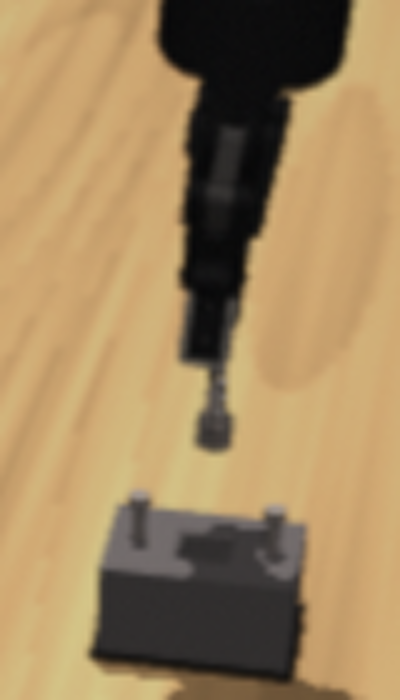

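```bash
python3 - <<'E'
from meas import *
f=lambda X:((proj('side',X)+.5-[320,20])*5-.5).round(1).tolist()
x,y=.4851,-.2402
print(f([[x-.011,y+.011,.05],[x+.011,y+.011,.05],[x-.011,y-.011,.05],[x+.011,y-.011,.05],[x,y,.05],[x+.031,y+.001,.074],[x-.031,y-.001,.074]]))
E
```

```text
[[220.1, 558.6], [172.7, 552.7], [227.2, 532.8], [180.5, 527.1], [200.1, 542.7], [135.8, 491.3], [271.1, 505.3]]
```

Request:
{"method": "servo_tool", "body": {"delta_pos": [[0,0.01,-0.0032],[0,0.01,0],[0,0.01,0],[0,0,0],[0,0,0]], "dr": [[-0.4,0,0],[0,0,0],[0,0,0],[0,0,0],[0,0,0]], "grip": [0.372,0.372,0.372,0.372,0.372]}}

```text
t: 27.52
tool_pos: [0.4908, -0.2395, 0.136]
tool_rot: [-1.568, -0.076, -0.026]
contact_force: [-0.7, 0.9, -0.8]
opening: 0.0316
```

```bash
python3 look.py s33 320 60 400 160 7; python3 - <<'E'
from meas import *
print(go([.4887,-.2402,.12],.03+np.pi/2))
E
```

```text
p [ 0.4907 -0.2394  0.136 ] op 31.8 F [-0.2  -0.1  -0.11] T [0.02 0.08 0.01] t 27.57 zaxis [-0.032  1.     0.001] yaxis [ 0.065  0.003 -0.998] dq 0.005
{'shift': array([-3.1, 15.8, -0.8]), 'dr': array([-0.05,  0.09,  3.72]), 'pos': array([ 0.4907, -0.2394,  0.136 ]), 'F': array([-0.2 , -0.1 , -0.11]), 'op': 31.8, 't': 27.57, 'T': array([0.02, 0.08, 0.01])}
```

View pics/s33.png

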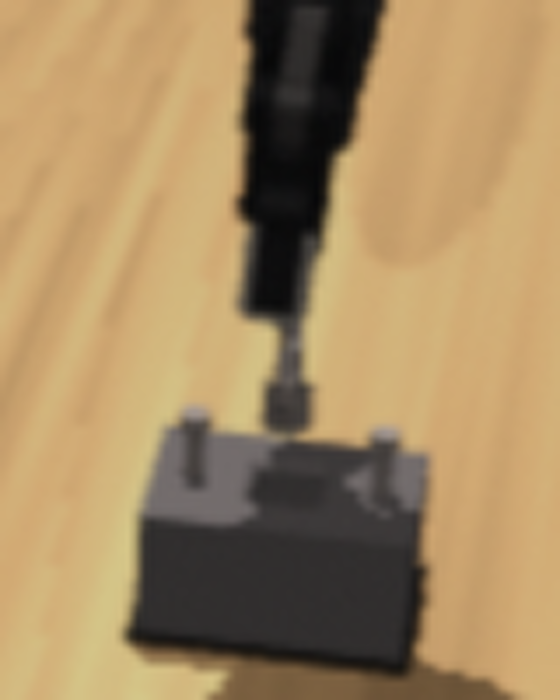

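Request:
{"method": "servo_tool", "body": {"delta_pos": [[-0.0007,0.01,-0.0006],[-0.0007,0.01,0],[-0.0005,0.008,0],[0,0,0]], "dr": [[0,0,0],[0,0,0],[0,0,0],[0,0,0]], "grip": [0.372,0.372,0.372,0.372]}}

```text
t: 28.08
tool_pos: [0.4906, -0.2401, 0.106]
tool_rot: [-1.568, -0.076, -0.027]
contact_force: [0.3, -0.4, -0.3]
opening: 0.032
```

```bash
python3 look.py s34 320 60 400 160 7; python3 - <<'E'
from meas import *
print(go([.4907,-.2402,.071],.03+np.pi/2))
E
```

```text
p [ 0.4909 -0.2403  0.1065] op 31.4 F [-0.19  0.18 -0.87] T [-0.    0.04  0.07] t 28.12 zaxis [-0.031  1.     0.   ] yaxis [ 0.066  0.002 -0.998] dq 0.011
{'shift': array([-2.5, 35.4,  0.1]), 'dr': array([-0.02,  0.07,  3.77]), 'pos': array([ 0.4909, -0.2403,  0.1065]), 'F': array([-0.19,  0.18, -0.87]), 'op': 31.4, 't': 28.12, 'T': array([-0.  ,  0.04,  0.07])}
```

View pics/s34.png

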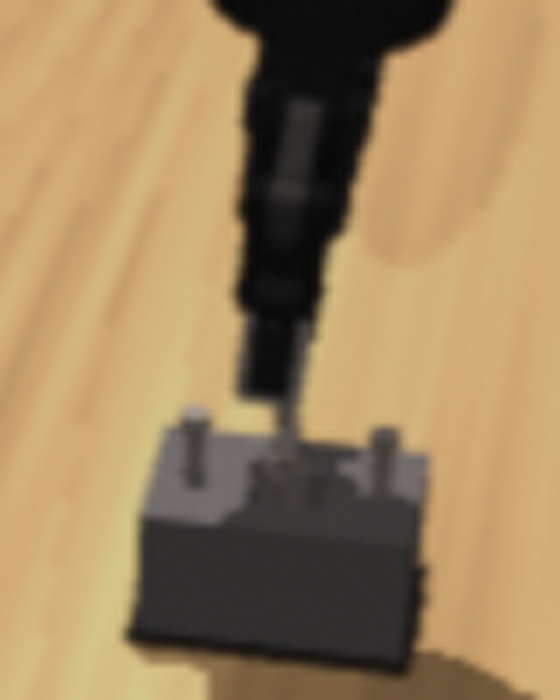

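Request:
{"method": "servo_tool", "body": {"delta_pos": [[-0.0015,0.006,0],[-0.0007,0.01,0],[-0.0005,0.006,0],[0,0,0]], "dr": [[0,0,0],[0,0,0],[0,0,0],[0,0,0]], "grip": [0.372,0.372,0.372,0.372]}}

```text
t: 28.62
tool_pos: [0.4898, -0.2405, 0.0832]
tool_rot: [-1.569, -0.077, -0.027]
contact_force: [0.2, 0.5, -0.3]
opening: 0.0316
```

```bash
python3 - <<'E'
from meas import *
print(go([.4890,-.2402,.071],.03+np.pi/2))
E
```

```text
{'shift': array([-1.6, 12.1,  0.3]), 'dr': array([0.  , 0.08, 3.8 ]), 'pos': array([ 0.4898, -0.2405,  0.0832]), 'F': array([ 0.16,  0.49, -0.28]), 'op': 31.6, 't': 28.62, 'T': array([ 0.04,  0.03, -0.05])}
```

Request:
{"method": "servo_tool", "body": {"delta_pos": [[-0.001,0.004,0],[-0.0003,0.004,0],[-0.0002,0.002,0],[0,0,0]], "dr": [[0,0,0],[0,0,0],[0,0,0],[0,0,0]], "grip": [0.372,0.372,0.372,0.372]}}

```text
t: 29.12
tool_pos: [0.4891, -0.2407, 0.0728]
tool_rot: [-1.57, -0.077, -0.028]
contact_force: [0.2, -0.5, -0.4]
opening: 0.0318
```

```bash
python3 look.py s35 320 60 400 160 7; python3 - <<'E'
from meas import *
print(go([.4890,-.2402,.071],.03+np.pi/2))
E
```

```text
p [ 0.4892 -0.2407  0.0729] op 31.7 F [-0.97 -1.04 -0.05] T [0.02 0.05 0.02] t 29.18 zaxis [-0.031  1.    -0.001] yaxis [ 0.067  0.001 -0.998] dq 0.004
{'shift': array([-0.3,  1.9,  0.5]), 'dr': array([0.04, 0.08, 3.84]), 'pos': array([ 0.4892, -0.2407,  0.0729]), 'F': array([-0.97, -1.04, -0.05]), 'op': 31.7, 't': 29.18, 'T': array([0.02, 0.05, 0.02])}
```

View pics/s35.png

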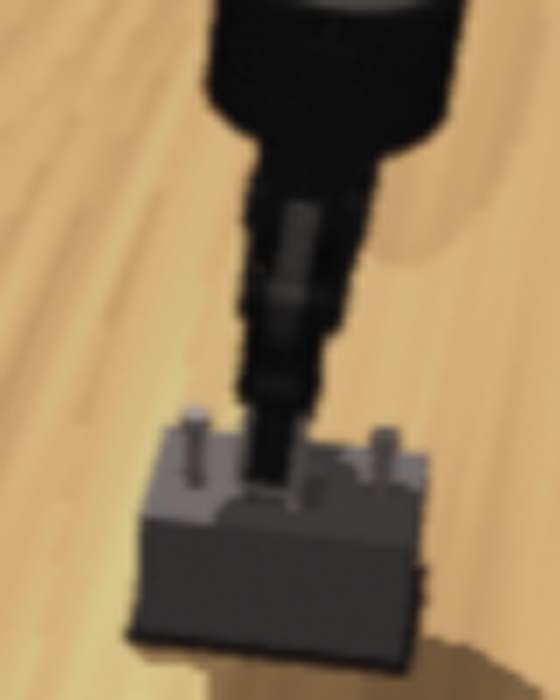

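Request:
{"method": "servo_tool", "body": {"delta_pos": [[-0.0002,0.0015,0.0003],[0,0.001,0],[0,0,0]], "dr": [[0,0,0],[0,0,0],[0,0,0]], "grip": [0.372,0.372,0.372]}}

```text
t: 29.55
tool_pos: [0.4894, -0.2406, 0.0706]
tool_rot: [-1.57, -0.078, -0.028]
contact_force: [-0.0, -0.7, -0.0]
opening: 0.0319
```

Request:
{"method": "servo_tool", "body": {"delta_pos": [[0,0.001,0],[0,0,0],[0,0,0],[0,0,0],[0,0,0]], "dr": [[0,0,0],[0,0,0],[0,0,0],[0,0,0],[0,0,0]], "grip": [0.372,0.4,0.43,0.47,0.52]}}

```text
t: 30.18
tool_pos: [0.4898, -0.2407, 0.0701]
tool_rot: [-1.57, -0.078, -0.029]
contact_force: [-0.5, 0.1, -0.0]
opening: 0.0444
```

Request:
{"method": "servo_tool", "body": {"delta_pos": [[0,-0.001,0],[0,0,0],[0,0,0],[0,0,0]], "dr": [[0,0,0],[0,0,0],[0,0,0],[0,0,0]], "grip": [0.7,0.9,1,1]}}

```text
t: 30.68
tool_pos: [0.4898, -0.2408, 0.0712]
tool_rot: [-1.57, -0.078, -0.029]
contact_force: [0.3, -0.1, 0.1]
opening: 0.0855
```

```bash
python3 look.py s36 320 60 400 160 7; python3 look.py t36 380 180 460 260 7 top; python3 - <<'E'
from meas import *
print(go([.4890,-.2402,.25],.03+np.pi/2))
E
```

```text
p [ 0.4898 -0.2408  0.0712] op 86.0 F [ 0.36 -0.06  0.08] T [-0.    0.11 -0.02] t 30.73 zaxis [-0.031  1.    -0.002] yaxis [ 0.068  0.001 -0.998] dq 0.002
p [ 0.4898 -0.2407  0.0712] op 85.0 F [-0.34 -0.07  0.49] T [-0.04 -0.    0.04] t 30.77 zaxis [-0.031  1.    -0.002] yaxis [ 0.068  0.001 -0.998] dq 0.002
{'shift': array([  11.5, -178.5,    0.3]), 'dr': array([0.08, 0.08, 3.92]), 'pos': array([ 0.4898, -0.2407,  0.0712]), 'F': array([-0.34, -0.07,  0.49]), 'op': 85.0, 't': 30.77, 'T': array([-0.04, -0.  ,  0.04])}
```

View pics/s36.png

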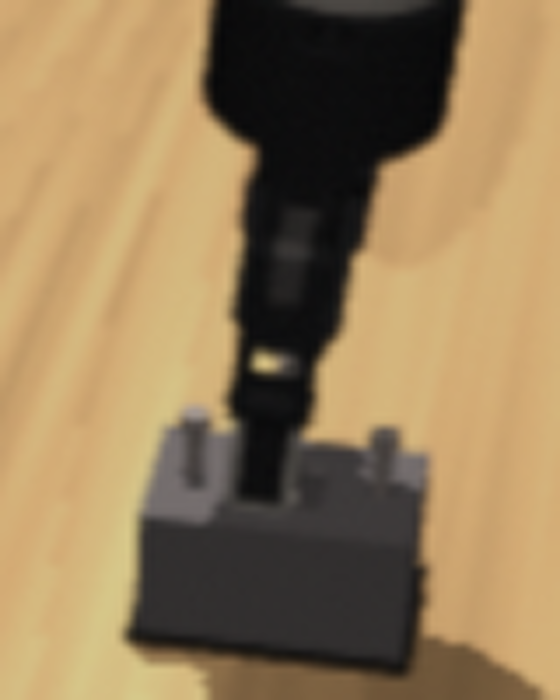

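Request:
{"method": "servo_tool", "body": {"delta_pos": [[0.0007,-0.01,0],[0.001,-0.015,0],[0.001,-0.018,0],[0.001,-0.02,0],[0.001,-0.02,0]], "dr": [[0,0,0],[0,0,0],[0,0,0],[0,0,0],[0,0,0]], "grip": [1,1,1,1,1]}}

```text
t: 31.4
tool_pos: [0.4887, -0.2406, 0.16]
tool_rot: [-1.571, -0.079, -0.029]
contact_force: [-0.9, -1.1, -0.1]
opening: 0.0852
```

Request:
{"method": "servo_tool", "body": {"delta_pos": [[0.003,-0.04,0],[0.003,-0.04,0],[0,0,0.06],[0,0,0.06],[0,0,0]], "dr": [[0,0,0],[0,0,0],[0,0,0],[0,0,0],[0,0,0]], "grip": [1,1,1,1,1]}}

```text
t: 32.02
tool_pos: [0.4874, -0.1192, 0.2549]
tool_rot: [-1.578, -0.089, -0.043]
contact_force: [0.1, -0.8, -0.4]
opening: 0.0855
```

```bash
python3 look.py s37 270 60 400 225 4.2; python3 look.py t37 290 150 460 260 4.5 top; python3 - <<'E'
from meas import *
f=lambda X:((proj('side',X)+.5-[270,60])*4.2-.5).round(1).tolist()
print('heel',f([[.4822,-.2381,.118]]),go([.4890,-.2402,.25],.03+np.pi/2))
E
```

```text
p [ 0.4875 -0.1207  0.255 ] op 85.3 F [0.02 0.21 0.17] T [-0.02  0.05 -0.01] t 32.08 zaxis [-0.027  1.    -0.01 ] yaxis [ 0.084 -0.008 -0.996] dq 0.045
p [ 0.4875 -0.1218  0.2544] op 85.1 F [-0.45 -0.67  0.19] T [0.05 0.06 0.01] t 32.12 zaxis [-0.025  1.    -0.01 ] yaxis [ 0.083 -0.008 -0.997] dq 0.033
heel [[390.3, 181.8]] {'shift': array([  -1.9,    5.4, -118.4]), 'dr': array([ 0.58, -0.25,  4.74]), 'pos': array([ 0.4875, -0.1218,  0.2544]), 'F': array([-0.45, -0.67,  0.19]), 'op': 85.1, 't': 32.12, 'T': array([0.05, 0.06, 0.01])}
```

View pics/s37.png

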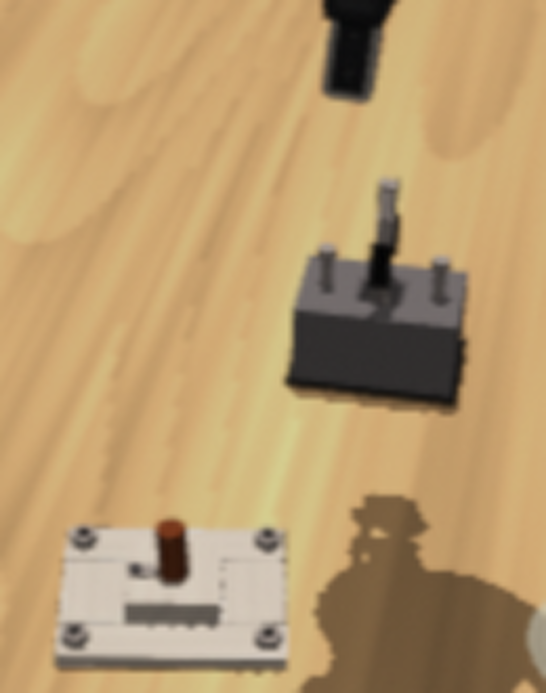

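View pics/t37.png

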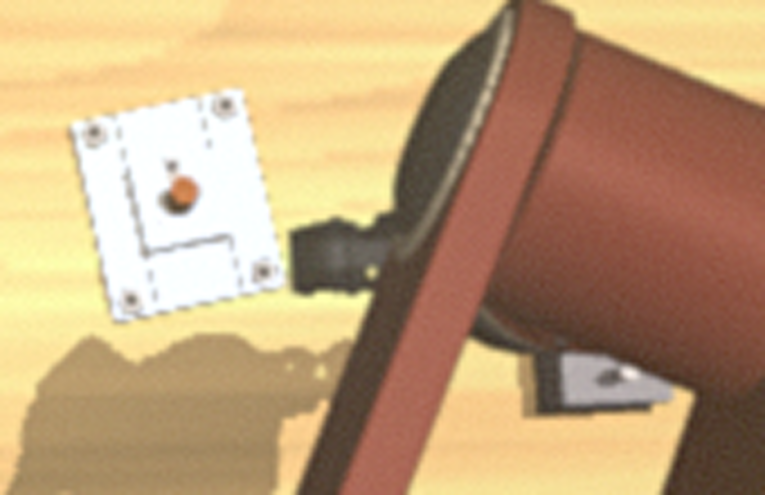

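```bash
python3 - <<'E'
from meas import *
g=lambda n,X,o,s:((proj(n,X)+.5-o)*s-.5).round(1).tolist()
print('top',g('top',[[.5526,-.0219,.02],[.5526,-.0219,.0455]],[290,150],4.5))
print('side',g('side',[[.5484,-.0185,.02],[.5484,-.0185,.0455]],[270,60],4.2))
s=ctrl.get_image('side');t=ctrl.get_image('top')
crop('side',s,295,175,330,215,16,'s38.png'); crop('top',np.clip(t*2.,0,255).astype(np.uint8),315,175,350,215,15,'t38.png')
print('side16',g('side',[[.5484,-.0185,.02],[.5484,-.0185,.0455]],[295,175],16),'top15',g('top',[[.5526,-.0219,.02],[.5526,-.0219,.0455]],[315,175],15))
E
```

```text
top [[179.4, 199.4], [182.0, 191.5]]
side [[173.1, 571.9], [172.6, 531.7]]
side16 [[260.8, 340.2], [258.8, 186.9]] top15 [[224.1, 290.9], [232.9, 264.6]]
```

View pics/s38.png

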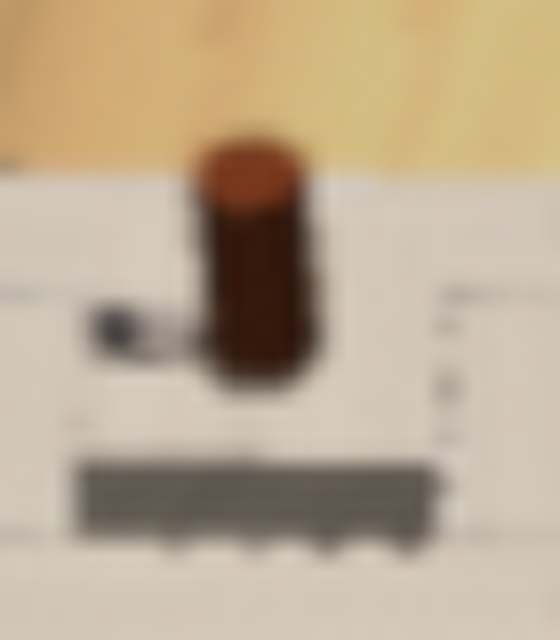

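View pics/t38.png

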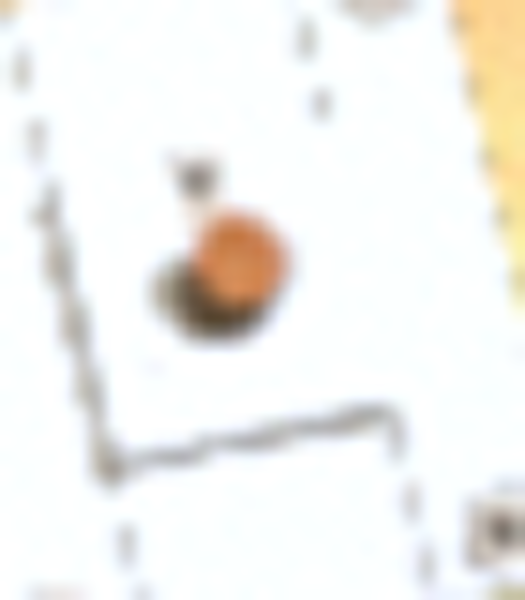

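Request:
{"method": "servo_tool", "body": {"delta_pos": [[0,0,0],[0,0,0]], "dr": [[0,0,0],[0,0,0]], "grip": [1,1]}}

```text
t: 32.48
tool_pos: [0.487, -0.1247, 0.2528]
tool_rot: [-1.578, -0.078, -0.047]
contact_force: [-0.3, 0.9, 0.2]
opening: 0.0854
```

```bash
python3 - <<'E'
from station import ctrl
print(ctrl.get_obs()['t'],ctrl.finish_job())
E
```

```text
the job is handed in; nothing more can be done
32.475 None
```

The test piece is in the well, pushed down onto the anvil, and the tweezers are back upright in the stand's pocket. I handed the job in at 32.5 s; it reported no verdict.

**What I did:** I gripped the tweezers, lifted the tall cylinder out of the tray and slid it past the spring finger. I then bedded it with the shut jaws on its flat top. The two neighbours looked unmoved in the picture taken after the lift. My squeeze commands were capped at 25 N.

**Bedding force:** the wrist read 11 to 13 N in a first press. That press slid the jaws about 1.5 to 2 mm sideways on the piece's top, so I recentred them and pressed again. The second press read 13 to 14 N for more than 0.5 s. With the tweezers' weight added that is about 14 N.

**Last checks:**
- **Depth:** the piece's underside is about 12 mm below the mouth, judged from the height where the jaws touched its top and from the pictures.
- **Tilt:** the pictures suggest it leans by about 0.05 rad, inside the 0.12 limit but not perfectly upright.
- **Tweezers:** their heel appears within about half a pixel of where it stood at the start. They had pivoted about 4° in the grip during pressing, which I corrected before putting them back.
- **Gripper:** open and clear of everything.

**Disagreement:** the two cameras differed by 3 to 5 mm in absolute positions. I aligned using positions relative to the gripper and the piece instead.

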